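Put the oiled cutter levers to dry

ROBOT

A 6-joint arm with a two-finger parallel gripper is mounted at the origin on the work surface. World frame = base frame: x ahead of the robot, y to its left, z up, the work surface at z = 0. Lengths are in mm, angles in rad, forces in N, time in s.
With the tool pointing down it reaches from about 350 to 875 mm from the base axis. Payload 4.2 kg.
Tool frame: the origin (TCP) lies midway between the tips of the shut fingers; the grasp point (between the pads) lies 19 mm behind it; y points along the fingers, x is the direction in which the jaws open and shut, and the axes are right-handed (so a half turn about y gives the same grasp; the last joint's range is limited). The gripper opens to 85 mm and grips with 20 to 120 N. Pads are 22 mm wide; open, the fingers measure 114 mm over their backs; the gripper's body (76 mm by 85 mm) begins 54 mm behind the grasp point. The pads swing forward as they close: fully open they stand 13 mm farther back than shut.
Start: joints at [-0.848, 0.385, 0.008, 0, -1.194, -0.259], TCP at [279.605, -558.946, 231.312] pointing down, gripper open.
Joint ranges: [-3.14, 3.14], [-1.21, 2.06], [-1.07, 1.41], [-3.16, 2.05], [-2.99, -0.16], [-3.1, 3.1]. Speed limits (rad/s): [2.79, 2.79, 3.14, 3.14, 3.14, 3.14].

INTERFACE

Orientations are given as a unit quaternion [x, y, z, w].
In Python, from bench import read_state, get_image, job_done gives the robot as it stands.
- The arm moves only by the tool play_rows, never from a script. Its argument "series" is a list of rows, each a list of 7 numbers: the shift along the tool's x, y, z in m, then the turn, a rotation vector about the tool's x, y, z in rad, then the finger opening in m, from 0 to 0.0854. In form: [[x, y, z, wx, wy, wz, claw], ...]. A call has 1 to 10 rows; each row shifts and turns the pose as measured when the row begins, along the tool's axes as they then stand; what a row does not reach is not made up. A row lasts 1/10 s, in which the tool goes at most 50 mm and 8.59 degrees, less where a joint would pass 70% of its speed; a pose out of reach is approached as far as the arm can. A call with a gripper value outside its range is refused whole. The fingers move at their own pace and stop on an object; the grip force is fixed at half the most. Time passes only in rows, so rows that do not move let the fingers close. It gives the time, the measured TCP pose, the force and the opening at its end, in the units of the state.
- read_state(): the state, without advancing time (a new reading comes with each control period).
- get_image(name): name is "scene" or "top" or "wrist"; returns a dict with "color" (384x512x3 uint8, red, green, blue), "intrinsics" (3x3 intrinsics, pixels), "origin" and "orientation" of the camera in the world. Camera axes: x right, y down, z forward; pixel columns grow to the right and rows downward; lengths in mm; the calibration is good to about 2 mm. A picture is of the moment at which its call begins. There is no depth.
- job_done(): hands the job in, once; it reports no verdict.
The state is a dict: "clock": time; "joints": joint angles; "joint_vel": joint speeds; "joint_efforts": joint torques, N m; "position": TCP position; "ee_rot": TCP orientation; "contact_force": force on the tool from outside, world axes, zero at the start; "wrist_torque": the same for the moment, N m; "gripper_width": finger opening in mm.
Only numpy, scipy, OpenCV 4.12 (cv2) and the standard library are available. Lean on these libraries where they do the work, as an engineer would, in place of code of your own. Each camera call takes 0.05 s, during which the arm holds its last target. There are 200 camera calls.

TASK

Put the oiled cutter levers to dry: first pull the stiff vent slide of the drying rack 60 mm open (from fully shut), then set every lever on the rack, one to a post and pointing the same way as the vent slide runs, so that each lies balanced and level on its single post. Find each lever's balance point by low trial lifts just clear of the bench, and carry it high only when it hangs level. The oil flask must also be closed with its stopper, pushed down until its flange sits on the rim; do not knock over the flask or the glass jar.

Things in the scene. Friction and masses are not known exactly. Their poses are not given: they have to be found in the camera images.
- rack: drying rack, fixed: plywood base 130 (x) x 400 (y) x 12 mm (y = -250 to +150) with three narrow posts at y = -100, 0, +100 mm, and beyond its -y end (centred at y = -300) a grey warm-air housing 200 (x) x 100 (y) x 55 mm with rails on top up to 67 mm. Origin under the middle post at bench level, z up; x within 6 degrees of the robot's ahead. Levers lie along x, either way round
- post1 (a point): centre of the flat rubber top of rack post 1, 45 mm above the bench; the top measures 22 mm along the rack's x and 18 mm along its y (narrower than a lever, so fingers can straddle it); a lever stays level only if its balance point is within 11 mm of the post's centre along the bar; a lever tips down to the bench otherwise
- post2 (a point): centre of the flat rubber top of rack post 2, 45 mm above the bench; the top measures 22 mm along the rack's x and 18 mm along its y (narrower than a lever, so fingers can straddle it); a lever stays level only if its balance point is within 11 mm of the post's centre along the bar; a lever tips down to the bench otherwise
- post3 (a point): centre of the flat rubber top of rack post 3, 45 mm above the bench; the top measures 22 mm along the rack's x and 18 mm along its y (narrower than a lever, so fingers can straddle it); a lever stays level only if its balance point is within 11 mm of the post's centre along the bar; a lever tips down to the bench otherwise
- vent (a joint): opening of the vent slide in m: 0 fully shut, 0.095 fully open; it grows as the slide moves toward the rack's -x (towards the robot). Stiff: about 7 N of sliding friction, no spring, stays where it is left. Starts 0 to 15 mm open
- vent_handle (a point): on the centre line of the slide's black upright tab, 86.5 mm above the bench; the tab is 16 mm thick along the rack's x, 44 mm wide along y, and stands from 61.5 to 101.5 mm above the bench. It moves with the slide: shut it is at x = +8 mm, y = -300 mm of the rack. Dark strips on the rail mark every 20 mm of opening from there
- lever1: oiled spare lever, one of 2 or 3 present: square ash bar 180 mm long, 26 x 26 mm (four sides alike), 20 mm steel cap flush at each end, lying on the bench. Origin at mid-length on its centre line (13 mm up); x along the bar. Hidden end weights differ: 0.3 to 0.95 kg, balance point up to 42 mm from mid-length either way. Held lightly elsewhere it tips to its heavy end; held firmly it twists the wrist.
- lever2: oiled spare lever, one of 2 or 3 present: square ash bar 180 mm long, 26 x 26 mm (four sides alike), 20 mm steel cap flush at each end, lying on the bench. Origin at mid-length on its centre line (13 mm up); x along the bar. Hidden end weights differ: 0.3 to 0.95 kg, balance point up to 42 mm from mid-length either way. Held lightly elsewhere it tips to its heavy end; held firmly it twists the wrist.
- lever3: oiled spare lever, one of 2 or 3 present: square ash bar 180 mm long, 26 x 26 mm (four sides alike), 20 mm steel cap flush at each end, lying on the bench. Origin at mid-length on its centre line (13 mm up); x along the bar. Hidden end weights differ: 0.3 to 0.95 kg, balance point up to 42 mm from mid-length either way. Held lightly elsewhere it tips to its heavy end; held firmly it twists the wrist.
- flask: open squat amber-glass oil flask, loose, 0.6 kg, body 84 mm across, 95 mm high, with a wide neck 56 mm across outside and 44 mm bore; origin at the centre of its underside, z up
- flask_rim (a point): centre of the flask's mouth, at rim height (95 mm above the bench)
- stopper: tapered cork stopper, 66 mm high, 60 g, upright on the bench on its narrow end: plug 30 mm long, 39 mm across tapering down to 33, then a dark flange 54 mm across and 6 mm thick, then a round wooden grip knob 28 mm across (36 to 66 mm above the foot). Origin at the centre of the foot, z up
- stopper_flange (a point): centre of the flange's underside, 30 mm above the stopper's foot; seated, it lies at flask_rim
- jar: glass jar with a white lid, 64 mm across and 90 mm high, a bystander beyond the rack that must stay standing; origin at the centre of its underside, z up
Mind the look-alikes: they are no part of the job. Of the things that look like the stopper, take the one that is farthest to the robot's right at the start.

How it is judged (in metres and radians):
On the way, in this order (a step that is already met when the one before it is completed fails the run):
1. the vent slide is 60 mm open, within 6 mm (value of joint vent between 0.054 and 0.066 m), for 0.2 s.
2. every lever lies released, level and at rest on a single post, along the rack's x axis (height (world z) of lever1 between 0.054 and 0.062 m and angle between lever1's own x axis and vertical between 1.5008 and 1.6408 rad and angle between the x axis of each of lever1, lever2, lever3 and the x axis of rack, either way round below 0.35 rad and contact force between each of lever1, lever2, lever3 and rack above 0.5 N and contact force between each of lever1, lever2, lever3 and the fingers below 0.1 N and linear speed of each of lever1, lever2, lever3 below 0.02 m/s and height (world z) of lever2 between 0.054 and 0.062 m and angle between lever2's own x axis and vertical between 1.5008 and 1.6408 rad and height (world z) of lever3 between 0.054 and 0.062 m and angle between lever3's own x axis and vertical between 1.5008 and 1.6408 rad), for 0.3 s.
At the end, for the whole second after the job is handed in: Vent 54 to 66 mm open; every lever released and still on a post, centre 54 to 62 mm up, level within 4 degrees, within 20 degrees of the rack's x; stopper flange within 4 mm of the rim in height and 6 mm sideways, stopper upright within 7 degrees, flask within 6 (all of step 1 and all of step 2 and horizontal distance between stopper_flange and flask_rim below 0.006 m and z of stopper_flange in the frame of flask_rim between -0.004 and 0.004 m and angle between flask's own z axis and vertical below 0.1 rad and angle between stopper's own z axis and vertical below 0.12 rad and linear speed of stopper below 0.02 m/s); the robot touches nothing.
It fails at once if lever 1 is carried high (centre more than 100 mm above the bench) while hanging more than 20 degrees off level (height (world z) of lever1 above 0.1 m and (angle between lever1's own x axis and vertical below 1.2217 rad or angle between lever1's own x axis and vertical above 1.9199 rad)).
It fails at once if lever 2 is carried high (centre more than 100 mm above the bench) while hanging more than 20 degrees off level (height (world z) of lever2 above 0.1 m and (angle between lever2's own x axis and vertical below 1.2217 rad or angle between lever2's own x axis and vertical above 1.9199 rad)).
It fails at once if lever 3 is carried high (centre more than 100 mm above the bench) while hanging more than 20 degrees off level (height (world z) of lever3 above 0.1 m and (angle between lever3's own x axis and vertical below 1.2217 rad or angle between lever3's own x axis and vertical above 1.9199 rad)).
It fails at once if the flask is knocked over (angle between flask's own z axis and vertical above 0.6 rad).
It fails at once if the glass jar is knocked over (angle between jar's own z axis and vertical above 0.6 rad).
Of lever1, lever2, lever3 only 2 to 3 are there at a start; the rules pass over those that are not, and their reading is None.
At some moment in a run one of lever1, lever2, lever3 may be knocked a few centimetres aside while the robot is not near it.
It also fails if it takes over 210 s, if anything falls off the work surface, if the arm or the gripper's body presses on something with over 40 N, if the wrist force passes 120 N, or if a joint passes its speed limit or range.

## Working session

There is one attempt and no reset: what is moved stays moved. The work goes in short steps, Python scripts to look and compute and a tool call to move; the robot and the scene stay as the last step left them, time stands still between calls to the robot, and variables do not carry over. Pictures are saved under pics/ and viewed, about 12 in all and at most 16, crops included, and the job is handed in when it is done.

Besides the shell and the picture viewer there is one more tool, called after "Call:" as name([rows], argument=value, ...), one row to a line, values as JSON. play_rows: Moves the arm, as the interface text tells. Its arguments: {"type":"object","properties":{"series":{"type":"array","items":{"type":"array","items":{"type":"number"}}}},"required":["series"]}

```bash
ls; mkdir -p pics; python3 - <<'E'
from bench import *
import cv2
s=read_state();print(s)
for n in("scene","top"):
    g=get_image(n);cv2.imwrite(f"pics/{n}0.png",cv2.resize(g["color"][:,:,::-1],None,fx=1.5,fy=1.5,interpolation=2));print(n,g["intrinsics"],g["origin"],g["orientation"])
E
```

```text
pics
{'clock': 0.0, 'joints': array([-8.48395750e-01,  3.85558744e-01,  6.61108756e-03, -4.98587581e-04,
       -1.19400920e+00, -2.58584648e-01]), 'joint_vel': array([-4.81597834e-04, -1.02089681e-03, -2.25405448e-03, -1.03266022e-05,
        2.16911044e-03, -9.90073146e-04]), 'joint_efforts': array([ 2.42714596e-03, -3.92289519e+01,  1.88401508e+01,  4.18636590e+00,
       -4.67875347e-03, -2.77917870e-06]), 'position': array([ 279.34307792, -558.4359807 ,  230.21456558]), 'ee_rot': array([ 0.37106924,  0.60187647, -0.6011189 , -0.37243577]), 'contact_force': array([ 0.93857975, -1.18262946,  0.02080156]), 'wrist_torque': array([-0.04771301,  0.0189337 ,  0.04407212]), 'gripper_width': 85.08400749115961}
scene [[423.79382112   0.         255.96763767]
 [  0.         423.79382112 193.66414345]
 [  0.           0.           1.        ]] [1363.22967902 -438.63899139 1099.67181177] [ 0.81533418  0.45399284 -0.17896778 -0.31159463]
top [[466.88369876   0.         261.75523058]
 [  0.         466.88369876 197.1474069 ]
 [  0.           0.           1.        ]] [ 424.18512647   22.04093505 1347.11337713] [-0.70395154  0.70769302 -0.04857688  0.03554013]
```

View pics/top0.png

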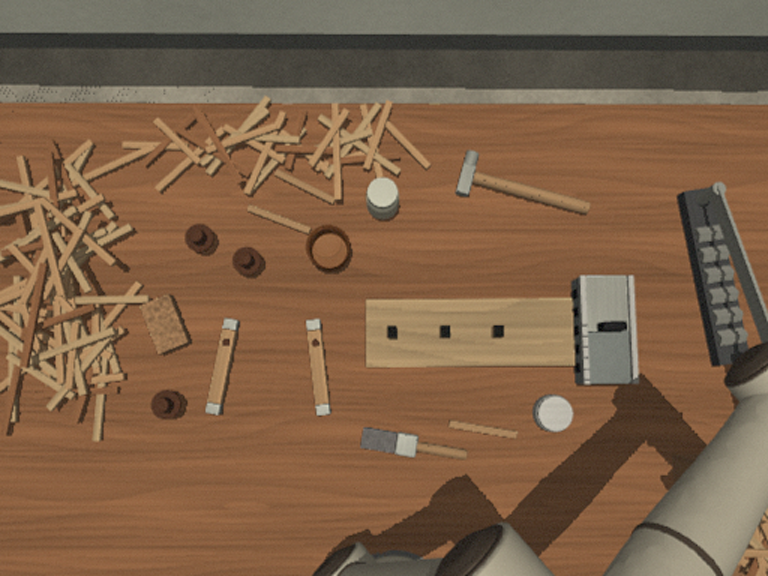

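View pics/scene0.png

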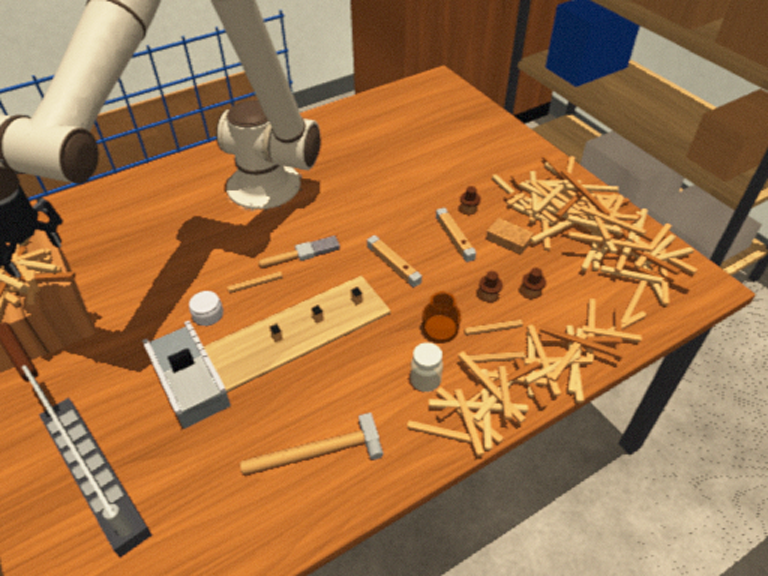

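```bash
cat > h.py <<'E'
from bench import *
import numpy as np, cv2
from scipy.spatial.transform import Rotation as R
def world(g,uv,z):
    "pixel(s) -> world points on the plane at height z"
    d=cv2.undistortPoints(np.float32(uv).reshape(-1,1,2),g["intrinsics"],None)[:,0]
    d=R.from_quat(g["orientation"]).apply(np.c_[d,np.ones(len(d))])
    return g["origin"]+d*((z-g["origin"][2])/d[:,2])[:,None]
def pix(g,p):
    q=R.from_quat(g["orientation"]).inv().apply(np.atleast_2d(p)-g["origin"])@g["intrinsics"].T
    return q[:,:2]/q[:,2:]
def down(a): # a: jaw direction, deg from world x
    a=np.radians(a);c,s=np.cos(a),np.sin(a)
    return R.from_matrix(np.array([[c,0,-s],[s,0,c],[0,-1,0]]))
def plan(p,a,n=None):
    "prints n equal tool-frame steps to TCP position p (mm), jaw angle a (mod 180)"
    s=read_state();r0=R.from_quat(s["ee_rot"]);P=s["position"]
    r1=min((down(a),down(a+180)),key=lambda r:(r0.inv()*r).magnitude())
    w=(r0.inv()*r1).as_rotvec();dp=np.array(p)-P
    n=n or int(max(np.ceil(np.linalg.norm(dp)/45),np.ceil(np.degrees(np.linalg.norm(w))/8),1))
    print("at",P.round(1),"n",n,"dp",dp.round(1))
    for i in range(n):
        t=(r0*R.from_rotvec(w*i/n)).inv().apply(dp/n/1000)
        print([round(float(v),4) for v in (*t,*(w/n))])
def st():
    s=read_state();r=R.from_quat(s["ee_rot"]).as_matrix()
    print("t%.1f"%s["clock"],"pos",s["position"].round(1),"jaw",np.degrees(np.arctan2(r[1,0],r[0,0])).round(1),"y",r[:,1].round(3),"F",s["contact_force"].round(2),"T",s["wrist_torque"].round(3),"g",s["gripper_width"].round(1))
def snap(n,f,box=None,k=1.5):
    g=get_image(n);im=g["color"][:,:,::-1]
    if box:im=im[box[1]:box[3],box[0]:box[2]]
    cv2.imwrite("pics/"+f,cv2.resize(im,None,fx=k,fy=k,interpolation=2));return g
E
python3 - <<'E'
from h import *
g=snap("top","c1.png",(90,130,250,290),4)
for n,uv,z in [("posts",[(392,332),(445,331),(498,331)],45),("handle",[(612,327)],101),("leverA",[(230,325),(214,409)],26),("leverB",[(313,325),(322,409)],26),("flask",[(328,247)],95),("stop",[(248,256),(201,235),(168,402)],66),("jar",[(382,190)],90),("disc",[(553,413)],30),("housing",[(578,280),(632,280),(636,382),(580,382)],60)]:
    print(n,world(g,np.array(uv)/1.5,z)[:,:2].round(0).tolist())
st()
E
```

```text
posts [[512.0, -1.0], [513.0, -100.0], [513.0, -199.0]]
handle [[515.0, -394.0]]
leverA [[528.0, 304.0], [372.0, 330.0]]
leverB [[527.0, 148.0], [370.0, 130.0]]
flask [[663.0, 115.0]]
stop [[652.0, 265.0], [692.0, 352.0], [386.0, 403.0]]
jar [[771.0, 17.0]]
disc [[360.0, -300.0]]
housing [[606.0, -348.0], [606.0, -450.0], [417.0, -448.0], [417.0, -345.0]]Traceback (most recent call last):
  File "<stdin>", line 5, in <module>
  File "h.py", line 27, in st
    print("t%.1f"%s["clock"],"pos",s["position"].round(1),"jaw",np.degrees(np.arctan2(r[1,0],r[0,0])).round(1),"y",r[:,1].round(3),"F",s["contact_force"].round(2),"T",s["wrist_torque"].round(3),"g",s["gripper_width"].round(1))
                                                                                                                                                                                                      ^^^^^^^^^^^^^^^^^^^^^^^^
AttributeError: 'float' object has no attribute 'round'
```

View pics/c1.png

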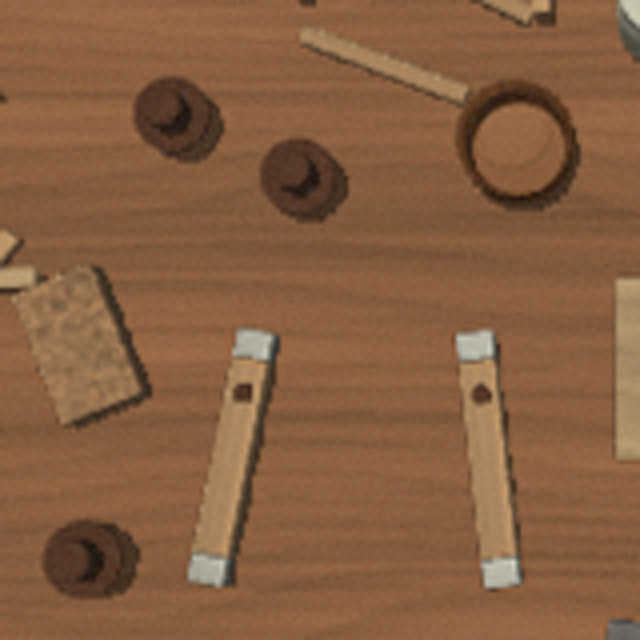

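```bash
sed -i 's/s\["gripper_width"\].round(1)/round(float(s["gripper_width"]),1)/' h.py; python3 - <<'E'
from h import *
st();plan((515,-395,180),0)
E
```

```text
t0.1 pos [ 279.4 -558.6  230.5] jaw 116.6 y [-0.001  0.001 -1.   ] F [ 0.28 -0.02 -0.25] T [ 0.078  0.025 -0.051] g 85.3
at [ 279.4 -558.6  230.5] n 8 dp [235.6 163.6 -50.5]
[0.0051, 0.0063, -0.0355, 0.0001, -0.1384, 0.0002]
[0.0002, 0.0063, -0.0359, 0.0001, -0.1384, 0.0002]
[-0.0048, 0.0063, -0.0355, 0.0001, -0.1384, 0.0002]
[-0.0096, 0.0063, -0.0345, 0.0001, -0.1384, 0.0002]
[-0.0143, 0.0063, -0.0329, 0.0001, -0.1384, 0.0002]
[-0.0187, 0.0063, -0.0306, 0.0001, -0.1384, 0.0002]
[-0.0227, 0.0063, -0.0277, 0.0001, -0.1384, 0.0002]
[-0.0263, 0.0063, -0.0243, 0.0001, -0.1384, 0.0002]
```

Call:
play_rows([
  [0.005,0.006,-0.036,0,-0.138,0,0.06],
  [0,0.006,-0.036,0,-0.138,0,0.06],
  [-0.005,0.006,-0.036,0,-0.138,0,0.06],
  [-0.01,0.006,-0.035,0,-0.138,0,0.06],
  [-0.014,0.006,-0.033,0,-0.138,0,0.06],
  [-0.019,0.006,-0.031,0,-0.138,0,0.06],
  [-0.023,0.006,-0.028,0,-0.138,0,0.06],
  [-0.026,0.006,-0.024,0,-0.138,0,0.06],
])

```text
clock: 0.95
position: [518.3, -387.1, 178.5]
ee_rot: [-0.013, 0.708, -0.706, 0.01]
contact_force: [-0.1, -1.3, 0.0]
gripper_width: 60.1
```

```bash
python3 - <<'E'
from h import *
st();plan((515,-395,77),0)
g=snap("wrist","w1.png",None,1.5);print(g["origin"],R.from_quat(g["orientation"]).as_matrix().round(2))
E
```

```text
t0.9 pos [ 518.3 -387.1  178.5] jaw -178.2 y [-0.004  0.003 -1.   ] F [-0.05 -1.35  0.03] T [-0.053  0.007 -0.053] g 60.1
at [ 518.3 -387.1  178.5] n 3 dp [  -3.3   -7.9 -101.5]
[0.0011, 0.0338, 0.0027, 0.0011, 0.0106, 0.0013]
[0.0011, 0.0338, 0.0027, 0.0011, 0.0106, 0.0013]
[0.0011, 0.0338, 0.0027, 0.0011, 0.0106, 0.0013]
[ 521.18528424 -454.02479727  321.44181342] [[-1.   -0.03 -0.01]
 [-0.03  0.96  0.27]
 [ 0.    0.27 -0.96]]
```

View pics/w1.png

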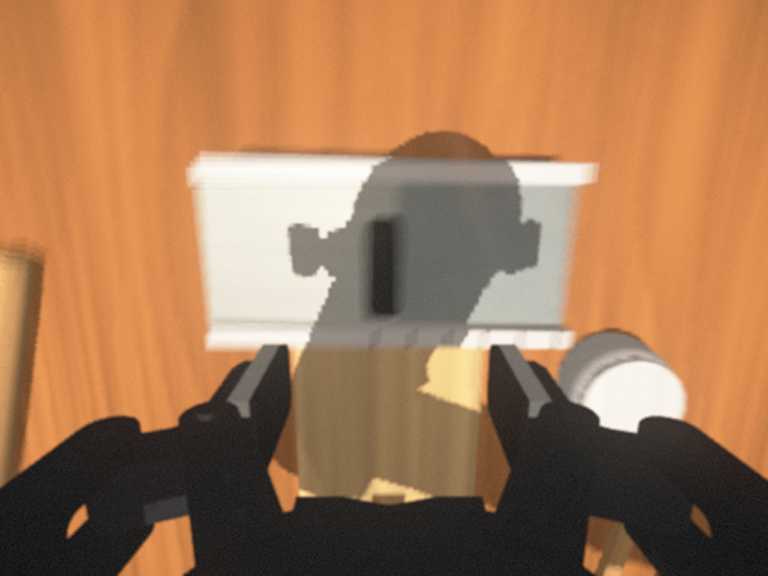

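```bash
python3 - <<'E'
from h import *
g=get_image("wrist")
print(world(g,np.array([(383,218),(382,315),(384,267)])/1.5,101.5).round(1))
print(world(g,np.array([(376,338),(412,338),(449,338)])/1.5,67).round(1))
E
```

```text
[[ 526.  -419.4  101.5]
 [ 524.8 -374.   101.5]
 [ 524.7 -397.1  101.5]]
[[ 527.5 -348.3   67. ]
 [ 507.7 -349.    67. ]
 [ 487.4 -349.8   67. ]]
```

Call:
play_rows([
  [0.001,0.034,0.003,0.001,0.011,0,0.06],
  [0.001,0.034,0.003,0.001,0.011,0,0.06],
  [0,0.032,0.002,0.001,0.011,0,0.06],
])

```text
clock: 1.35
position: [522.1, -394.5, 80.3]
ee_rot: [-0.002, -0.705, 0.709, -0.002]
contact_force: [0.6, -0.2, -0.0]
gripper_width: 59.9
```

Call:
play_rows([
  [0,0.004,0,0,0,0,0.0],
  [0,0,0,0,0,0,0.0],
  [0,0,0,0,0,0,0],
  [0,0,0,0,0,0,0],
  [0,0,0,0,0,0,0],
  [0,0,0,0,0,0,0],
])

```text
clock: 1.95
position: [518.4, -394.2, 72.6]
ee_rot: [-0.001, -0.707, 0.707, 0.002]
contact_force: [0.6, -0.3, -7.2]
gripper_width: 14.7
```

```bash
python3 - <<'E'
from h import *
st();g=snap("wrist","w2.png",(90,80,430,300),2.3)
s=read_state();p=s["position"];print(pix(g,[p+[0,0,25]]))
E
```

```text
t1.9 pos [ 518.4 -394.2   72.6] jaw 179.8 y [-0.001 -0.001 -1.   ] F [ 0.6  -0.33 -7.21] T [-0.303 -0.27   0.265] g 14.7
[[259.86383897 269.96883763]]
```

View pics/w2.png

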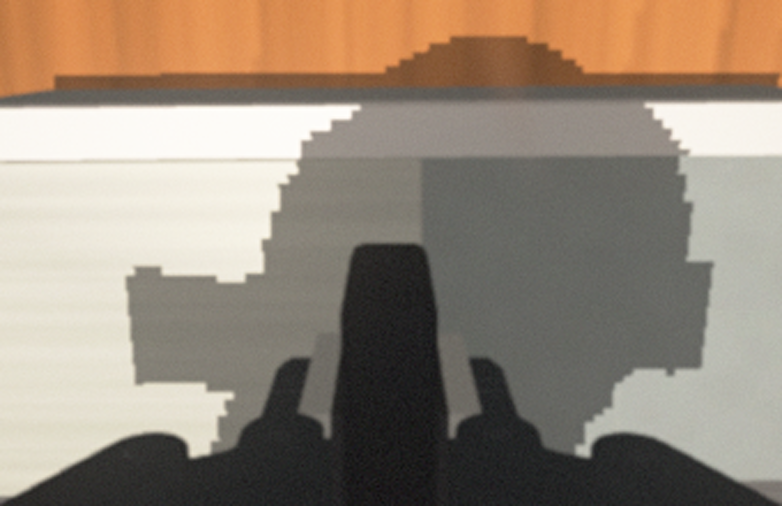

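Call:
play_rows([
  [0.008,0,0,0,0,0,0],
  [0.008,0,0,0,0,0,0],
  [0.008,0,0,0,0,0,0],
  [0.008,0,0,0,0,0,0],
  [0.008,0,0,0,0,0,0],
  [0.008,0,0,0,0,0,0],
  [0.006,0,0,0,0,0,0],
  [0,0,0,0,0,0,0],
])

```text
clock: 2.8
position: [478.4, -394.5, 72.6]
ee_rot: [-0.008, -0.704, 0.71, -0.008]
contact_force: [1.9, -4.4, -6.8]
gripper_width: 15.0
```

Call:
play_rows([
  [0.008,0,0,0,0,0,0],
  [0.008,0,0,0,0,0,0],
  [0.003,0,0,0,0,0,0],
  [0,0,0,0,0,0,0],
  [0,0,0,0,0,0,0],
])

```text
clock: 3.3
position: [463.1, -394.6, 72.6]
ee_rot: [-0.008, -0.703, 0.711, -0.008]
contact_force: [4.5, -3.5, -7.5]
gripper_width: 15.2
```

```bash
python3 - <<'E'
from h import *
st();plan((462,-394.5,72.6),0)
E
```

```text
t3.3 pos [ 463.1 -394.6   72.6] jaw -180.0 y [ 0.022 -0.011 -1.   ] F [ 4.49 -3.51 -7.47] T [-0.202  0.306 -0.092] g 15.2
at [ 463.1 -394.6   72.6] n 1 dp [-1.1  0.1  0. ]
[0.0011, -0.0, -0.0001, -0.0113, 0.0, -0.0225]
```

Call:
play_rows([
  [0.001,0,0,-0.011,0,-0.022,0.05],
  [0,0,0,0,0,0,0.06],
  [0,0,0,0,0,0,0.07],
  [0,-0.04,0,0,0,0,0.07],
  [0,-0.045,0,0,0,0,0.07],
  [0,-0.035,0,0,0,0,0.07],
  [0,0,0,0,0,0,0.07],
])

```text
clock: 4.0
position: [463.6, -396.0, 204.1]
ee_rot: [-0.003, -0.704, 0.71, -0.003]
contact_force: [0.3, 0.1, -0.2]
gripper_width: 70.0
```

```bash
python3 - <<'E'
from h import *
st();g=snap("wrist","w3.png",(60,60,460,320),2);t=get_image("top")
cv2.imwrite("pics/t3.png",cv2.resize(t["color"][150:290,230:450,::-1],None,fx=3.5,fy=3.5,interpolation=2))
E
```

```text
t4.0 pos [ 463.6 -396.   204.1] jaw 180.0 y [ 0.009 -0.008 -1.   ] F [ 0.28  0.14 -0.24] T [-0.017  0.021  0.015] g 70.0
```

View pics/w3.png

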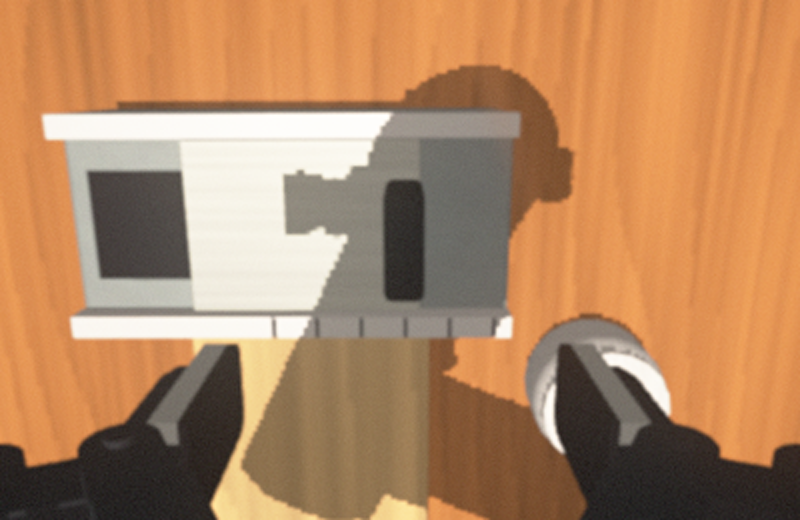

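```bash
python3 - <<'E'
from h import *
plan((448,139,120),96.5,13)
E
```

```text
at [ 461.4 -394.2  199. ] n 13 dp [-13.4 533.2 -79. ]
[0.0011, 0.006, -0.041, -0.0, 0.112, -0.0002]
[0.0057, 0.006, -0.0406, -0.0, 0.112, -0.0002]
[0.0102, 0.006, -0.0398, -0.0, 0.112, -0.0002]
[0.0146, 0.006, -0.0384, -0.0, 0.112, -0.0002]
[0.0188, 0.006, -0.0365, -0.0, 0.112, -0.0002]
[0.0227, 0.006, -0.0342, -0.0, 0.112, -0.0002]
[0.0264, 0.006, -0.0314, -0.0, 0.112, -0.0002]
[0.0297, 0.006, -0.0283, -0.0, 0.112, -0.0002]
[0.0327, 0.006, -0.0248, -0.0, 0.112, -0.0002]
[0.0353, 0.006, -0.021, -0.0, 0.112, -0.0002]
[0.0374, 0.0061, -0.0169, -0.0, 0.112, -0.0002]
[0.039, 0.0061, -0.0126, -0.0, 0.112, -0.0002]
[0.0402, 0.0061, -0.0082, -0.0, 0.112, -0.0002]
```

Call:
play_rows([
  [0.001,0.006,-0.041,0,0.112,0,0.07],
  [0.006,0.006,-0.041,0,0.112,0,0.07],
  [0.01,0.006,-0.04,0,0.112,0,0.07],
  [0.015,0.006,-0.038,0,0.112,0,0.07],
  [0.019,0.006,-0.036,0,0.112,0,0.07],
  [0.023,0.006,-0.034,0,0.112,0,0.07],
  [0.026,0.006,-0.031,0,0.112,0,0.07],
  [0.03,0.006,-0.028,0,0.112,0,0.07],
  [0.033,0.006,-0.025,0,0.112,0,0.07],
  [0.035,0.006,-0.021,0,0.112,0,0.07],
])

```text
clock: 5.1
position: [449.4, 25.7, 125.4]
ee_rot: [-0.389, -0.584, 0.591, 0.398]
contact_force: [1.1, 1.1, -0.4]
gripper_width: 70.2
```

Call:
play_rows([
  [0.037,0.006,-0.017,0,0.112,0,0.07],
  [0.039,0.006,-0.013,0,0.112,0,0.07],
  [0.04,0.006,-0.008,0,0.112,0,0.07],
  [0,0,0,0,0,0,0.07],
])

```text
clock: 5.5
position: [450.1, 155.1, 101.8]
ee_rot: [-0.485, -0.503, 0.517, 0.494]
contact_force: [0.4, -0.6, 0.5]
gripper_width: 70.3
```

```bash
python3 - <<'E'
from h import *
st();snap("wrist","w4.png",None,1.2)
plan((448,139,2),96.5)
E
```

```text
t5.5 pos [450.1 155.1 101.8] jaw 92.4 y [-0.023 -0.006 -1.   ] F [ 0.39 -0.6   0.51] T [-0.01  -0.062 -0.039] g 70.3
at [449.3 153.2 101.7] n 3 dp [ -1.3 -14.2 -99.7]
[-0.0045, 0.0333, -0.0002, -0.0082, -0.0236, -0.0016]
[-0.0046, 0.0333, 0.0002, -0.0082, -0.0236, -0.0016]
[-0.0046, 0.0333, 0.0006, -0.0082, -0.0236, -0.0016]
```

View pics/w4.png

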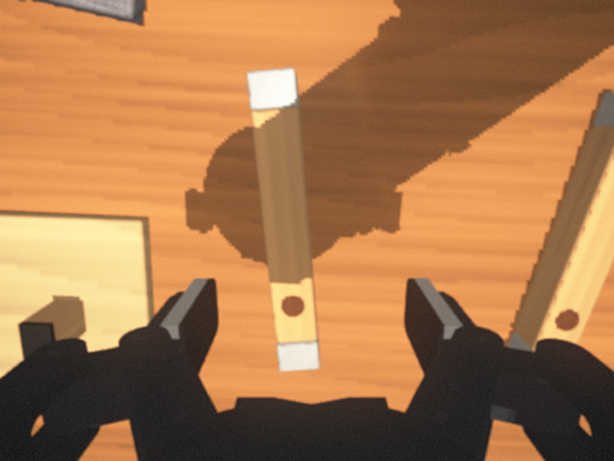

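```bash
python3 - <<'E'
from h import *
g=get_image("wrist")
w=world(g,np.array([(272,70),(298.5,370)])/1.2,26);print(w.round(1),w.mean(0).round(1),np.linalg.norm(w[1]-w[0]),np.degrees(np.arctan2(*(w[1]-w[0])[[1,0]])))
st()
E
```

```text
[[358.6 128.4  26. ]
 [536.1 148.5  26. ]] [447.3 138.4  26. ] 178.58518401013876 6.46640379534856
t5.6 pos [449.2 151.9 102.1] jaw 92.4 y [-0.024 -0.007 -1.   ] F [-0.69  0.13 -0.62] T [-0.037  0.001 -0.104] g 70.0
```

Agrees with the top camera. Lever B centre (448,138.5), axis 6.5°. Descend and grip at mid-length.

Call:
play_rows([
  [-0.004,0.033,0,-0.008,-0.024,-0.002,0.07],
  [-0.005,0.033,0,-0.008,-0.024,-0.002,0.07],
  [-0.005,0.028,0,-0.008,-0.024,-0.002,0.07],
  [0,0,0,0,0,0,0.07],
])

```text
clock: 6.0
position: [448.1, 133.2, 6.1]
ee_rot: [0.47, 0.528, -0.527, -0.471]
contact_force: [0.5, -0.1, 0.0]
gripper_width: 70.4
```

```bash
python3 - <<'E'
from h import *
st();plan((448,138.5,3),96.5)
E
```

```text
t6.0 pos [448.1 133.2   6.1] jaw 96.5 y [ 0.001  0.002 -1.   ] F [ 0.45 -0.11  0.03] T [-0.032  0.091 -0.005] g 70.4
at [448.1 133.2   6.1] n 1 dp [-0.1  5.3 -3.1]
[0.0052, 0.0031, -0.0005, 0.0011, 0.0008, 0.0019]
```

Call:
play_rows([
  [0.005,0.003,0,0,0,0,0.04],
  [0,0,0,0,0,0,0.0],
  [0,0,0,0,0,0,0.0],
  [0,0,0,0,0,0,0],
  [0,0,0,0,0,0,0],
  [0,0,0,0,0,0,0],
])

```text
clock: 6.6
position: [448.1, 138.0, 5.7]
ee_rot: [0.471, 0.529, -0.525, -0.472]
contact_force: [1.6, 0.6, -7.4]
gripper_width: 24.4
```

```bash
python3 - <<'E'
from h import *
st()
E
```

```text
t6.6 pos [448.1 138.    5.7] jaw 96.3 y [ 0.003  0.005 -1.   ] F [ 1.58  0.59 -7.44] T [-0.037 -0.315  0.012] g 24.4
```

Call:
play_rows([
  [0,-0.006,0,0,0,0,0],
  [0,-0.006,0,0,0,0,0],
  [0,-0.003,0,0,0,0,0],
  [0,0,0,0,0,0,0],
  [0,0,0,0,0,0,0],
  [0,0,0,0,0,0,0],
])

```text
clock: 7.2
position: [446.0, 136.6, 20.9]
ee_rot: [0.471, 0.527, -0.526, -0.473]
contact_force: [-1.6, 0.3, -7.3]
gripper_width: 24.6
```

```bash
python3 - <<'E'
from h import *
st();g=snap("wrist","w5.png",None,1.2)
E
```

```text
t7.2 pos [446.  136.6  20.9] jaw 96.2 y [-0.001  0.003 -1.   ] F [-1.57  0.32 -7.26] T [ 0.041  0.038 -0.02 ] g 24.6
```

View pics/w5.png

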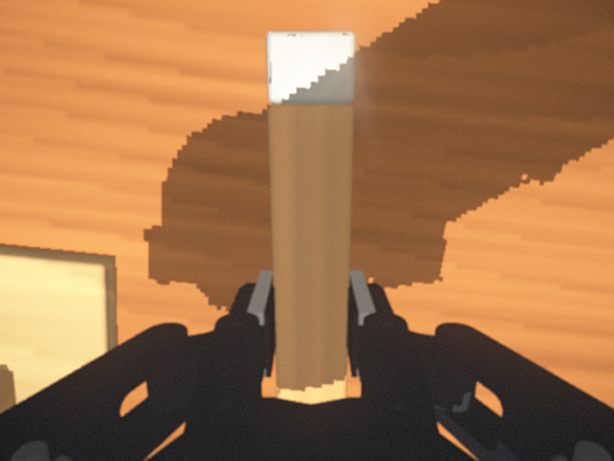

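```bash
cat >> h.py <<'E'
def edge3d(g,rows,k=1.2,wid=26):
    "rows: (row,left,right) in a view scaled by k -> world midpoints, from the known bar width"
    out=[];Rc=R.from_quat(g["orientation"]);K=g["intrinsics"]
    for r,l,q in rows:
        d=K[0,0]*wid/((q-l)/k);c=np.linalg.inv(K)@[(l+q)/2/k,r/k,1]*d
        out.append(g["origin"]+Rc.apply(c))
    return np.array(out)
E
python3 - <<'E'
from h import *
g=get_image("wrist")
w=edge3d(g,[(32,267,355),(104,270,353),(388,276,347.5)]);print(w.round(1))
print("level z36 ->",world(g,[(311/1.2,32/1.2)],41).round(1), g["intrinsics"][0,0])
for i in range(4):
  get_image("wrist");s=read_state();print(s["contact_force"].round(2),s["wrist_torque"].round(3))
E
```

```text
[[356.4 126.5  36.6]
 [376.5 128.9  34.8]
 [474.9 139.7  41. ]]
level z36 -> [[357.2 126.6  41. ]] 329.0692490568871
[-0.12 -0.51 -7.89] [-0.064  0.059  0.023]
[-0.36 -0.53 -8.06] [-0.01   0.026 -0.009]
[-0.57  0.16 -8.22] [-0.018  0.058 -0.003]
[-0.65 -0.78 -8.4 ] [-0.002  0.037 -0.035]
```

Call:
play_rows([
  [0,-0.01,0,0,0,0,0],
  [0,-0.01,0,0,0,0,0],
  [0,0,0,0,0,0,0],
  [0,0,0,0,0,0,0],
  [0,0,0,0,0,0,0],
  [0,0,0,0,0,0,0],
])

```text
clock: 8.1
position: [446.0, 136.7, 43.2]
ee_rot: [0.471, 0.527, -0.526, -0.473]
contact_force: [-0.5, 0.1, -9.1]
gripper_width: 24.5
```

```bash
python3 - <<'E'
from h import *
st();g=snap("scene","s6.png",(230,110,350,210),5)
for a in (-90,0,90): print(((pix(g,[[447+a*.994,138+a*.113,48]])-[230,110])*5).round())
for i in range(4):
  get_image("wrist");s=read_state();print(s["contact_force"].round(2),s["wrist_torque"].round(3))
E
```

```text
t8.1 pos [446.  136.7  43.2] jaw 96.2 y [-0.     0.003 -1.   ] F [-0.54  0.11 -9.06] T [-0.008  0.018 -0.061] g 24.5
[[ 82. 214.]]
[[159. 281.]]
[[241. 352.]]
[-0.16  0.38 -8.35] [-0.013  0.065 -0.019]
[-1.12 -0.63 -8.82] [ 0.014  0.05  -0.015]
[-0.36  0.32 -8.19] [ 0.009  0.049 -0.03 ]
[-0.79  0.09 -8.2 ] [ 0.033  0.045 -0.017]
```

View pics/s6.png

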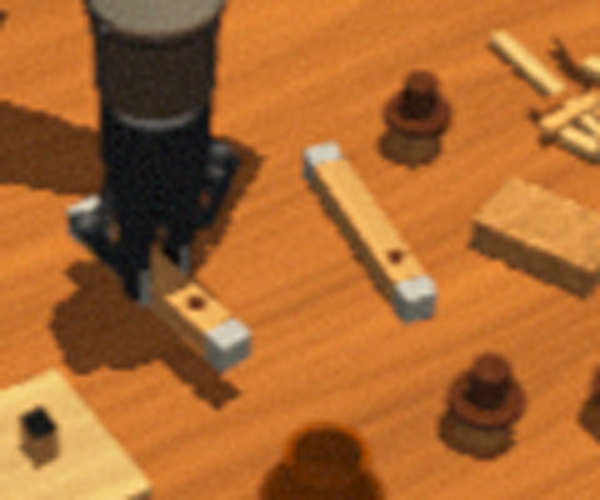

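```bash
python3 - <<'E'
from h import *
plan((509,-100,80),90,10)
E
```

```text
at [446.1 136.7  43.1] n 10 dp [  62.9 -236.7   36.9]
[-0.0242, -0.0038, -0.0037, -0.0, 0.0109, 0.0003]
[-0.0242, -0.0038, -0.0039, -0.0, 0.0109, 0.0003]
[-0.0241, -0.0038, -0.0042, -0.0, 0.0109, 0.0003]
[-0.0241, -0.0037, -0.0045, -0.0, 0.0109, 0.0003]
[-0.024, -0.0037, -0.0047, -0.0, 0.0109, 0.0003]
[-0.024, -0.0037, -0.005, -0.0, 0.0109, 0.0003]
[-0.0239, -0.0037, -0.0053, -0.0, 0.0109, 0.0003]
[-0.0239, -0.0037, -0.0055, -0.0, 0.0109, 0.0003]
[-0.0238, -0.0037, -0.0058, -0.0, 0.0109, 0.0003]
[-0.0237, -0.0037, -0.006, -0.0, 0.0109, 0.0003]
```

Call:
play_rows([
  [0,-0.018,0,0,0.01,0,0],
  [0,-0.018,0,0,0.01,0,0],
  [-0.02,0,-0.005,0,0.01,0,0],
  [-0.028,0,-0.006,0,0.011,0,0],
  [-0.03,0,-0.006,0,0.011,0,0],
  [-0.03,0,-0.006,0,0.011,0,0],
  [-0.03,0,-0.006,0,0.011,0,0],
  [-0.03,0,-0.006,0,0.011,0,0],
  [-0.03,0,-0.006,0,0.011,0,0],
  [-0.03,0,-0.006,0,0.011,0,0],
])

```text
clock: 9.35
position: [504.9, -93.4, 77.8]
ee_rot: [-0.497, -0.501, 0.501, 0.5]
contact_force: [-0.1, 0.0, -8.8]
gripper_width: 24.5
```

```bash
python3 - <<'E'
from h import *
st();plan((509,-100,80),90)
E
```

```text
t9.3 pos [504.9 -93.4  77.8] jaw 90.3 y [-0.003  0.003 -1.   ] F [-0.05  0.02 -8.79] T [ 0.014 -0.051 -0.019] g 24.5
at [504.9 -93.4  77.8] n 1 dp [ 4.1 -6.6  2.2]
[-0.0066, -0.0022, -0.0041, -0.0031, 0.0056, 0.003]
```

Call:
play_rows([
  [-0.006,0,-0.004,-0.003,0.005,0.003,0],
  [0,0.01,0,0,0,0,0],
  [0,0.008,0,0,0,0,0],
  [0,0,0,0,0,0,0],
  [0,0,0,0,0,0,0],
])

```text
clock: 9.85
position: [507.1, -101.1, 55.9]
ee_rot: [-0.5, -0.498, 0.5, 0.502]
contact_force: [0.6, 0.1, -7.6]
gripper_width: 24.9
```

```bash
python3 - <<'E'
from h import *
for i in range(6):
  get_image("wrist");s=read_state();print(s["contact_force"].round(2),s["wrist_torque"].round(3))
st();plan((509,-100,53),90)
E
```

```text
[ 0.05  0.65 -8.01] [-0.012  0.093  0.018]
[-0.07  0.43 -7.53] [ 0.021 -0.008 -0.038]
[ 1.37 -0.61 -8.03] [ 0.034 -0.026  0.029]
[ 0.74  0.22 -8.79] [-0.026 -0.006 -0.026]
[-0.41 -0.04 -8.53] [-0.019  0.027 -0.037]
[-0.66  0.6  -8.49] [-0.031 -0.037 -0.013]
t10.2 pos [ 507.9 -101.6   56.9] jaw 89.7 y [-0.003  0.    -1.   ] F [-0.66  0.6  -8.49] T [-0.031 -0.037 -0.013] g 25.0
at [ 507.9 -101.6   56.9] n 1 dp [ 1.1  1.6 -3.9]
[0.0016, 0.0039, -0.0011, -0.0028, -0.0048, 0.0001]
```

Call:
play_rows([
  [0.001,0.004,-0.001,-0.003,-0.005,0,0],
  [0,0.001,0,0,0,0,0],
  [0,0.001,0,0,0,0,0],
])

```text
clock: 10.45
position: [509.5, -100.4, 51.1]
ee_rot: [0.5, 0.501, -0.5, -0.499]
contact_force: [0.3, -0.2, -8.3]
gripper_width: 24.9
```

```bash
python3 - <<'E'
from h import *
st();plan((509,-100,51),90)
E
```

```text
t10.4 pos [ 509.5 -100.4   51.1] jaw 90.1 y [ 0.002  0.    -1.   ] F [ 0.28 -0.25 -8.28] T [-0.047  0.061  0.03 ] g 24.9
at [ 509.5 -100.4   51.1] n 1 dp [-0.5  0.4 -0.1]
[0.0004, 0.0001, 0.0005, 0.0021, 0.0009, 0.0002]
```

Call:
play_rows([
  [0,0.002,0,0,0,0,0],
  [0,0.002,0,0,0,0,0],
  [0,0,0,0,0,0,0],
])

```text
clock: 10.75
position: [509.8, -100.3, 51.3]
ee_rot: [0.5, 0.501, -0.5, -0.498]
contact_force: [0.1, 0.6, -9.7]
gripper_width: 24.8
```

```bash
python3 - <<'E'
from h import *
for i in range(2):
  get_image("wrist");st()
E
```

```text
t10.8 pos [ 509.9 -100.3   51.2] jaw 90.2 y [ 0.003 -0.001 -1.   ] F [ 0.37  0.29 -7.82] T [0.041 0.034 0.013] g 24.8
t10.8 pos [ 509.8 -100.3   50.8] jaw 90.2 y [ 0.002 -0.001 -1.   ] F [-0.85 -0.72 -8.58] T [-0.014  0.038 -0.026] g 24.7
```

Call:
play_rows([
  [0,0,0,0,0,0,0.032],
  [0,0,0,0,0,0,0.032],
  [0,0,0,0,0,0,0.032],
])

```text
clock: 11.15
position: [513.9, -100.7, 53.2]
ee_rot: [0.502, 0.503, -0.499, -0.496]
contact_force: [-0.1, -0.4, 0.2]
gripper_width: 31.5
```

```bash
python3 - <<'E'
from h import *
st();g=snap("wrist","w7.png",None,1.2)
E
```

```text
t11.2 pos [ 513.9 -100.7   53.2] jaw 90.3 y [ 0.011 -0.002 -1.   ] F [-0.08 -0.38  0.23] T [-0.018  0.072  0.003] g 31.5
```

View pics/w7.png

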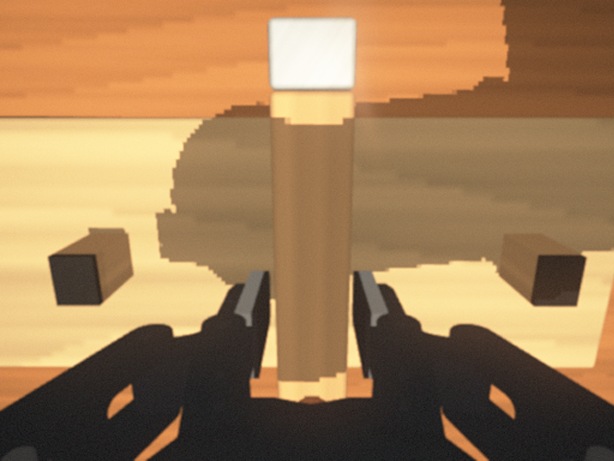

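```bash
python3 - <<'E'
from h import *
g=get_image("wrist")
print(world(g,np.array([(74.5,280),(559,280)])/1.2,45).round(1))
print(edge3d(g,[(18,269,355.5),(90,272,354),(380,278,346)]).round(1), world(g,[(312/1.2,18/1.2)],71).round(1))
st()
E
```

```text
[[ 513.6 -198.6   45. ]
 [ 512.7    1.6   45. ]]
[[ 419.3 -100.9   64.6]
 [ 439.7 -100.6   63.6]
 [ 545.  -100.4   66.7]] [[ 420.6 -101.    71. ]]
t11.2 pos [ 513.7 -100.6   53.1] jaw 90.3 y [ 0.01  -0.002 -1.   ] F [-0.73  0.6   0.19] T [-0.01   0.076 -0.015] g 32.2
```

Call:
play_rows([
  [0,0,0,0,0,0,0.05],
  [0,0,0,0,0,0,0.05],
])

```text
clock: 11.45
position: [514.3, -100.7, 53.6]
ee_rot: [0.502, 0.504, -0.499, -0.495]
contact_force: [0.6, 0.0, -0.4]
gripper_width: 49.8
```

Call:
play_rows([
  [0,-0.03,0,0,0,0,0.07],
  [0,-0.04,0,0,0,0,0.07],
  [0,-0.02,0,0,0,0,0.07],
  [0,0,0,0,0,0,0.07],
])

```text
clock: 11.85
position: [512.7, -100.7, 145.7]
ee_rot: [0.501, 0.503, -0.5, -0.496]
contact_force: [0.3, -0.0, 0.1]
gripper_width: 70.0
```

```bash
python3 - <<'E'
from h import *
st();plan((450,310,120),80.5,10)
E
```

```text
t11.8 pos [ 512.7 -100.7  145.7] jaw 90.3 y [ 0.008 -0.003 -1.   ] F [ 0.28 -0.03  0.1 ] T [-0.02  -0.05   0.018] g 70.0
at [ 512.7 -100.7  145.7] n 10 dp [-62.7 410.7 -25.7]
[0.0411, 0.0024, 0.0061, 0.0009, 0.0171, -0.0002]
[0.041, 0.0024, 0.0068, 0.0009, 0.0171, -0.0002]
[0.0409, 0.0024, 0.0075, 0.0009, 0.0171, -0.0002]
[0.0407, 0.0025, 0.0082, 0.0009, 0.0171, -0.0002]
[0.0406, 0.0025, 0.0089, 0.0009, 0.0171, -0.0002]
[0.0404, 0.0025, 0.0096, 0.0009, 0.0171, -0.0002]
[0.0403, 0.0025, 0.0102, 0.0009, 0.0171, -0.0002]
[0.0401, 0.0025, 0.0109, 0.0009, 0.0171, -0.0002]
[0.0399, 0.0025, 0.0116, 0.0009, 0.0171, -0.0002]
[0.0397, 0.0025, 0.0123, 0.0009, 0.0171, -0.0002]
```

Call:
play_rows([
  [0.041,0.002,0.006,0,0.017,0,0.07],
  [0.041,0.002,0.007,0,0.017,0,0.07],
  [0.041,0.002,0.0075,0,0.017,0,0.07],
  [0.041,0.002,0.008,0,0.017,0,0.07],
  [0.041,0.002,0.009,0,0.017,0,0.07],
  [0.04,0.002,0.0095,0,0.017,0,0.07],
  [0.04,0.002,0.01,0,0.017,0,0.07],
  [0.038,0.002,0.011,0,0.017,0,0.07],
  [0.02,0.002,0.006,0,0.017,0,0.07],
  [0,0,0,0,0,0,0.07],
])

```text
clock: 12.85
position: [455.7, 257.0, 116.5]
ee_rot: [0.541, 0.457, -0.46, -0.536]
contact_force: [-0.0, -1.0, 0.2]
gripper_width: 70.0
```

```bash
python3 - <<'E'
from h import *
get_image("wrist");get_image("wrist")
g=snap("wrist","w8.png",None,1.2);st()
t=snap("top","t8.png",(80,120,440,290),2.2)
print(np.array([*g["origin"],*g["orientation"]]).tolist())
E
```

```text
t13.0 pos [456.  254.2 117.1] jaw 80.6 y [ 0.001 -0.008 -1.   ] F [-1.36 -0.32  0.39] T [-0.017  0.002  0.018] g 70.0
[390.7791610365783, 266.1217858790817, 259.8106332946699, 0.755234822332394, 0.6418593246374715, 0.08338631416811187, 0.10336195200335159]
```

View pics/w8.png

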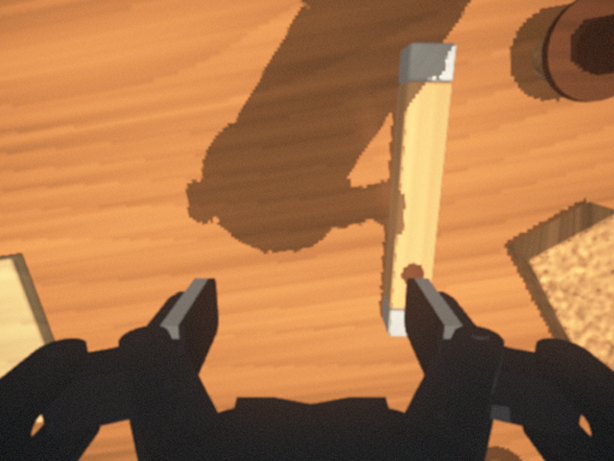

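```bash
python3 - <<'E'
from h import *
g=get_image("wrist");st()
w=world(g,np.array([(456,44),(450.5,81),(434,275)])/1.2,26);print(w.round(1))
d=w[2]-w[0];d/=np.linalg.norm(d);n=np.array([d[1],-d[0],0])
print("angle",np.degrees(np.arctan2(d[1],d[0])),"mid",(w[0]+90*d+13*n).round(1))
a=np.degrees(np.arctan2(d[1],d[0]))
plan((w[0]+90*d+13*n)[:2].tolist()+[60],a+90)
E
```

```text
t13.1 pos [456.5 253.7 117.7] jaw 80.6 y [ 0.001 -0.007 -1.   ] F [ 0.4   0.12 -0.  ] T [-0.018  0.058 -0.023] g 70.0
[[366.3 348.4  26. ]
 [384.9 344.   26. ]
 [499.9 325.3  26. ]]
angle -9.802803809624981 mid [452.8 320.2  26. ]
at [456.5 253.7 117.7] n 2 dp [ -3.6  66.5 -57.7]
[0.0327, 0.0286, 0.0073, 0.0014, 0.0031, -0.0036]
[0.0326, 0.0287, 0.0074, 0.0014, 0.0031, -0.0036]
```

Call:
play_rows([
  [0.033,0.01,0.007,0.001,0.002,-0.003,0.07],
  [0.033,0.01,0.008,0.001,0.002,-0.003,0.07],
  [0,0,0,0,0,0,0.07],
  [0,0,0,0,0,0,0.07],
])

```text
clock: 13.5
position: [454.4, 318.2, 97.8]
ee_rot: [0.543, 0.454, -0.453, -0.542]
contact_force: [-0.5, -0.3, -0.2]
gripper_width: 70.0
```

```bash
python3 - <<'E'
from h import *
st();plan((451,318.5,5),80.3)
g=snap("wrist","w9.png",None,1.2)
E
```

```text
t13.5 pos [454.4 318.2  97.8] jaw 79.9 y [ 0.001 -0.    -1.   ] F [-0.51 -0.33 -0.17] T [-0.023  0.074 -0.018] g 70.0
at [454.4 318.2  97.8] n 3 dp [ -3.4   0.3 -92.8]
[-0.0001, 0.0309, 0.0012, 0.0005, -0.0026, 0.0001]
[-0.0001, 0.0309, 0.0012, 0.0005, -0.0026, 0.0001]
[-0.0001, 0.0309, 0.0012, 0.0005, -0.0026, 0.0001]
```

View pics/w9.png

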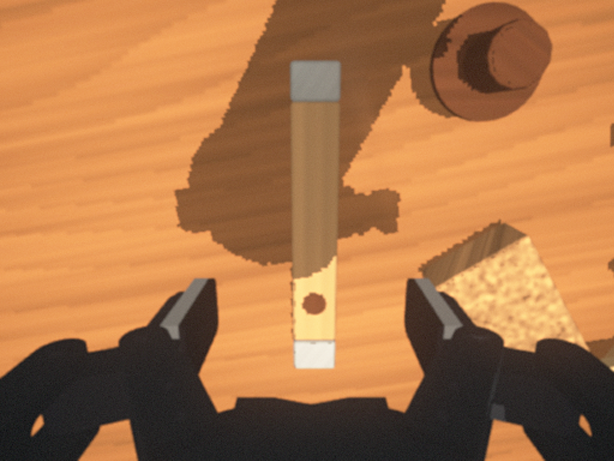

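```bash
python3 - <<'E'
from h import *
g=get_image("wrist");st()
w=world(g,np.array([(315.5,61),(315,368)])/1.2,26);m=w.mean(0);print(w.round(1),m.round(1))
d=w[1]-w[0];a=np.degrees(np.arctan2(d[1],d[0]));print(a);plan((m[0],m[1],5),a+90)
E
```

```text
t13.6 pos [454.5 317.9  98. ] jaw 79.8 y [ 0.002  0.    -1.   ] F [0.14 0.25 0.63] T [-0.003  0.024  0.02 ] g 70.0
[[363.2 336.8  26. ]
 [539.4 305.4  26. ]] [451.3 321.1  26. ]
-10.11055617119219
at [454.5 317.9  98. ] n 3 dp [ -3.2   3.2 -93. ]
[0.0008, 0.031, 0.0013, 0.0005, -0.0004, 0.0002]
[0.0008, 0.031, 0.0013, 0.0005, -0.0004, 0.0002]
[0.0008, 0.031, 0.0013, 0.0005, -0.0004, 0.0002]
```

Call:
play_rows([
  [0.001,0.031,0.001,0,0,0,0.07],
  [0,0.031,0.001,0,0,0,0.07],
  [0,0.03,0.001,0,0,0,0.06],
  [0,0,0,0,0,0,0.04],
  [0,0,0,0,0,0,0],
  [0,0,0,0,0,0,0],
  [0,0,0,0,0,0,0],
  [0,0,0,0,0,0,0],
  [0,0,0,0,0,0,0],
])

```text
clock: 14.5
position: [455.6, 316.0, 11.1]
ee_rot: [-0.544, -0.456, 0.447, 0.545]
contact_force: [-0.1, 1.0, -4.7]
gripper_width: 24.6
```

```bash
python3 - <<'E'
from h import *
st()
E
```

```text
t14.5 pos [455.6 316.   11.1] jaw 79.4 y [ 0.009  0.009 -1.   ] F [-0.1   1.04 -4.7 ] T [-0.006  0.115 -0.014] g 24.6
```

Call:
play_rows([
  [0,-0.006,0,0,0,0,0],
  [0,-0.006,0,0,0,0,0],
  [0,-0.006,0,0,0,0,0],
  [0,0,0,0,0,0,0],
  [0,0,0,0,0,0,0],
  [0,0,0,0,0,0,0],
])

```text
clock: 15.1
position: [455.1, 315.6, 31.3]
ee_rot: [-0.544, -0.456, 0.447, 0.545]
contact_force: [-0.2, -0.6, -5.4]
gripper_width: 24.5
```

```bash
python3 - <<'E'
from h import *
st()
T=[]
for i in range(8): get_image("wrist");s=read_state();T.append([*s["contact_force"],*s["wrist_torque"]])
print(np.mean(T,0).round(3))
E
```

```text
t15.1 pos [455.1 315.6  31.3] jaw 79.4 y [ 0.009  0.009 -1.   ] F [-0.17 -0.59 -5.36] T [-0.018  0.05   0.059] g 24.5
[-0.064  0.058 -4.954 -0.005  0.043 -0.007]
```

```bash
python3 - <<'E'
from h import *
a=snap("scene","s10.png",(170,110,330,250),5)
for x in(-90,0,90): print(((pix(a,[[453+x*.985,318-x*.17,39]])-[170,110])*5).round(), ((pix(a,[[511+x,-100.5,71]])-[170,110])*5).round())
E
```

```text
[[617. 131.]] [[137. 365.]]
[[669. 204.]] [[199. 451.]]
[[724. 283.]] [[266. 543.]]
```

View pics/s10.png

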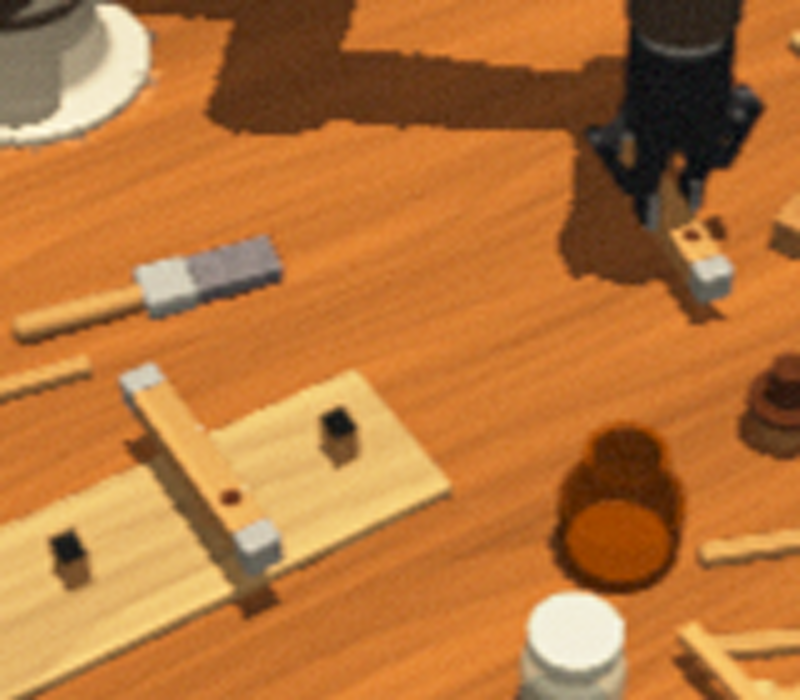

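```bash
python3 - <<'E'
from h import *
plan((508.5,1,85),90,11)
E
```

```text
at [455.  315.5  31.1] n 11 dp [  53.5 -314.5   53.9]
[-0.0272, -0.0051, -0.0101, 0.0007, -0.0169, 0.0009]
[-0.0273, -0.0051, -0.0096, 0.0007, -0.0169, 0.0009]
[-0.0275, -0.0051, -0.0092, 0.0007, -0.0169, 0.0009]
[-0.0276, -0.0051, -0.0087, 0.0007, -0.0169, 0.0009]
[-0.0278, -0.005, -0.0082, 0.0007, -0.0169, 0.0009]
[-0.0279, -0.005, -0.0077, 0.0007, -0.0169, 0.0009]
[-0.0281, -0.005, -0.0073, 0.0007, -0.0169, 0.0009]
[-0.0282, -0.005, -0.0068, 0.0007, -0.0169, 0.0009]
[-0.0283, -0.005, -0.0063, 0.0007, -0.0169, 0.0009]
[-0.0284, -0.0049, -0.0058, 0.0007, -0.0169, 0.0009]
[-0.0285, -0.0049, -0.0053, 0.0007, -0.0169, 0.0009]
```

Call:
play_rows([
  [-0.027,-0.007,-0.01,0,-0.017,0.001,0],
  [-0.027,-0.007,-0.01,0,-0.017,0.001,0],
  [-0.028,-0.007,-0.009,0,-0.017,0.001,0],
  [-0.028,-0.007,-0.009,0,-0.017,0.001,0],
  [-0.028,-0.007,-0.008,0,-0.017,0.001,0],
  [-0.028,-0.007,-0.008,0,-0.017,0.001,0],
  [-0.028,-0.005,-0.007,0,-0.017,0.001,0],
  [-0.028,-0.005,-0.007,0,-0.017,0.001,0],
  [-0.028,0,-0.006,0,-0.017,0.001,0],
  [-0.028,0,-0.006,0,-0.017,0,0],
])

```text
clock: 16.55
position: [507.7, 24.0, 84.9]
ee_rot: [0.503, 0.503, -0.497, -0.498]
contact_force: [0.8, 0.1, -5.0]
gripper_width: 24.2
```

Call:
play_rows([
  [-0.01,0,-0.003,0,-0.01,0,0],
  [0,0,0,0,0,0,0],
  [0,0,0,0,0,0,0],
])

```text
clock: 16.85
position: [510.4, 10.1, 84.9]
ee_rot: [0.501, 0.504, -0.498, -0.496]
contact_force: [-0.3, 0.4, -5.3]
gripper_width: 24.3
```

```bash
python3 - <<'E'
from h import *
st();plan((508.5,1,60),90,2)
T=[]
for i in range(8): get_image("wrist");s=read_state();T.append([*s["contact_force"],*s["wrist_torque"]])
print(np.mean(T,0).round(3))
E
```

```text
t16.9 pos [510.4  10.1  84.9] jaw 90.2 y [ 0.011  0.001 -1.   ] F [-0.28  0.38 -5.32] T [0.044 0.051 0.004] g 24.3
at [510.4  10.1  84.9] n 2 dp [ -1.9  -9.1 -24.9]
[-0.0046, 0.0124, 0.0011, 0.0056, 0.0021, 0.0007]
[-0.0046, 0.0125, 0.001, 0.0056, 0.0021, 0.0007]
[ 1.610e-01  4.860e-01 -5.055e+00  1.100e-02  3.300e-02 -2.000e-03]
```

Call:
play_rows([
  [-0.005,0.012,0.001,0.006,0.002,0.001,0],
  [-0.004,0.012,0.001,0.006,0.002,0.001,0],
  [0,0,0,0,0,0,0],
])

```text
clock: 17.55
position: [508.5, 1.7, 58.9]
ee_rot: [-0.499, -0.5, 0.501, 0.5]
contact_force: [0.3, -0.3, -5.4]
gripper_width: 24.5
```

```bash
python3 - <<'E'
from h import *
st();plan((508.5,1,56),90,1)
E
```

```text
t17.6 pos [508.5   1.7  58.9] jaw 90.2 y [-0.002 -0.001 -1.   ] F [ 0.3  -0.29 -5.45] T [-0.013  0.065  0.021] g 24.5
at [508.5   1.7  58.9] n 1 dp [ 0.  -0.7 -2.9]
[-0.0007, 0.0029, -0.0, -0.0016, 0.0028, -0.0006]
```

Call:
play_rows([
  [0,0.002,0,0,0,0,0],
  [0,0,0,0,0,0,0],
])

```text
clock: 17.75
position: [508.1, 1.2, 55.7]
ee_rot: [-0.499, -0.499, 0.502, 0.5]
contact_force: [0.0, 0.9, -4.5]
gripper_width: 24.7
```

Call:
play_rows([
  [0,0.002,0,0,0,0,0],
  [0,0,0,0,0,0,0],
])

```text
clock: 17.95
position: [509.0, 1.4, 54.5]
ee_rot: [-0.499, -0.5, 0.501, 0.499]
contact_force: [-0.8, 0.4, -5.9]
gripper_width: 24.8
```

Call:
play_rows([
  [0,0.002,0,0,0,0,0],
  [0,0,0,0,0,0,0],
])

```text
clock: 18.15
position: [509.5, 1.6, 54.7]
ee_rot: [-0.499, -0.501, 0.501, 0.499]
contact_force: [-0.3, 0.4, -5.6]
gripper_width: 24.3
```

Call:
play_rows([
  [0,0,0,0,0,0,0.032],
  [0,0,0,0,0,0,0.032],
  [0,0,0,0,0,0,0.032],
  [0,0,0,0,0,0,0.032],
])

```text
clock: 18.55
position: [512.6, 2.3, 56.9]
ee_rot: [0.5, 0.503, -0.5, -0.497]
contact_force: [1.0, -1.4, -0.5]
gripper_width: 31.7
```

```bash
python3 - <<'E'
from h import *
st();a=snap("scene","s11.png",(170,110,330,250),5)
for x in(-90,0,90): print(((pix(a,[[507+x,1,71]])-[170,110])*5).round())
E
```

```text
t18.6 pos [512.6   2.3  56.9] jaw 90.3 y [ 0.007 -0.    -1.   ] F [ 1.   -1.4  -0.47] T [-0.051 -0.018 -0.038] g 31.7
[[267. 305.]]
[[332. 386.]]
[[402. 473.]]
```

View pics/s11.png

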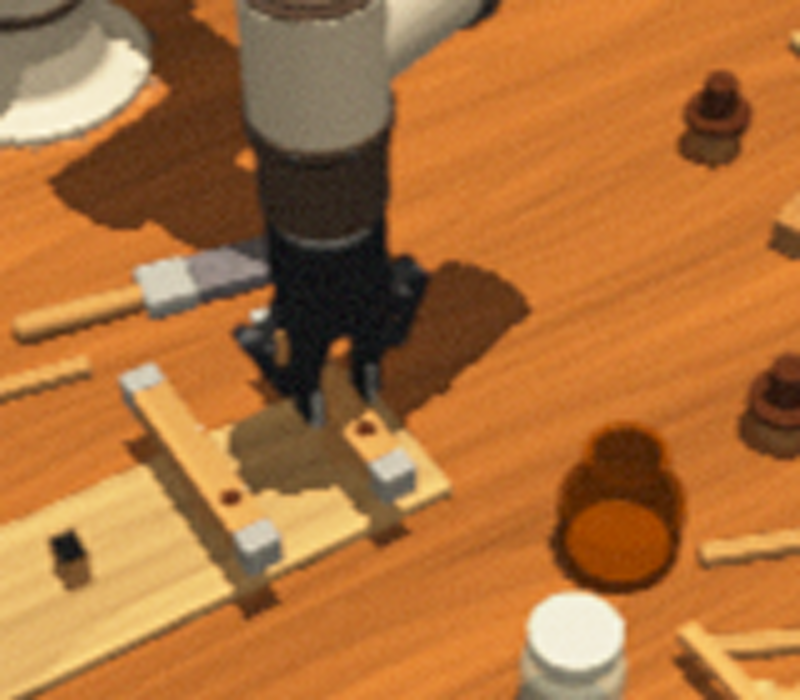

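Call:
play_rows([
  [0,0,0,0,0,0,0.055],
  [0,0,0,0,0,0,0.055],
  [0,-0.03,0,0,0,0,0.055],
  [0,-0.045,0,0,0,0,0.06],
  [0,-0.045,0,0,0,0,0.06],
  [0,-0.02,0,0,0,0,0.06],
])

```text
clock: 19.2
position: [509.4, 1.4, 197.4]
ee_rot: [-0.499, -0.499, 0.503, 0.499]
contact_force: [0.4, -1.0, 0.0]
gripper_width: 60.5
```

```bash
python3 - <<'E'
from h import *
st();plan((645,262,170),90,8)
E
```

```text
t19.2 pos [509.4   1.4 197.4] jaw 90.3 y [-0.004 -0.004 -1.   ] F [ 0.43 -0.97  0.03] T [ 0.028 -0.054 -0.004] g 60.5
at [509.4   1.4 197.4] n 8 dp [135.6 260.6 -27.4]
[0.0325, 0.0032, -0.0171, -0.0005, 0.0006, -0.0005]
[0.0325, 0.0033, -0.0171, -0.0005, 0.0006, -0.0005]
[0.0325, 0.0033, -0.0171, -0.0005, 0.0006, -0.0005]
[0.0325, 0.0033, -0.0171, -0.0005, 0.0006, -0.0005]
[0.0325, 0.0033, -0.017, -0.0005, 0.0006, -0.0005]
[0.0325, 0.0033, -0.017, -0.0005, 0.0006, -0.0005]
[0.0326, 0.0034, -0.017, -0.0005, 0.0006, -0.0005]
[0.0326, 0.0034, -0.017, -0.0005, 0.0006, -0.0005]
```

Call:
play_rows([
  [0.033,0.003,-0.017,0,0,0,0.06],
  [0.033,0.003,-0.017,0,0,0,0.06],
  [0.033,0.003,-0.017,0,0,0,0.06],
  [0.033,0.003,-0.017,0,0,0,0.06],
  [0.033,0.003,-0.017,0,0,0,0.06],
  [0.033,0.003,-0.017,0,0,0,0.06],
  [0.033,0.003,-0.017,0,0,0,0.06],
  [0.033,0.003,-0.017,0,0,0,0.06],
  [0,0,0,0,0,0,0.06],
  [0,0,0,0,0,0,0.06],
])

```text
clock: 20.2
position: [650.2, 276.1, 176.6]
ee_rot: [0.501, 0.502, -0.5, -0.498]
contact_force: [-1.2, -0.3, 0.5]
gripper_width: 60.1
```

```bash
python3 - <<'E'
from h import *
import pickle
get_image("wrist");g=get_image("wrist");t=get_image("top");st()
im=cv2.resize(g["color"],None,fx=1.2,fy=1.2);print(pix(g,[[652,265,66],[663,115,95]])*1.2)
c=pix(t,[[655,190,70]])[0].round().astype(int);print(c)
cr=cv2.resize(t["color"][c[1]-35:c[1]+35,c[0]-55:c[0]+55],None,fx=5.58,fy=5.58,interpolation=2)
print(cr.shape,im.shape)
j=np.vstack([im[:330],cv2.resize(cr,(614,391))])[:720]
pickle.dump((g,t,c),open("v.pkl","wb"))
cv2.imwrite("pics/j.png",cv2.resize(j,(614*600//720,600),interpolation=3)[:,:,::-1]);print(j.shape)
E
```

```text
t20.4 pos [650.  274.8 177.4] jaw 90.1 y [ 0.006 -0.001 -1.   ] F [ 0.41 -0.17  1.14] T [-0.038  0.04  -0.015] g 60.1
[[294.84113946 222.24560305]
 [ 43.29826384 252.0625977 ]]
[192 169]
(391, 614, 3) (461, 614, 3)
(720, 614, 3)
```

View pics/j.png

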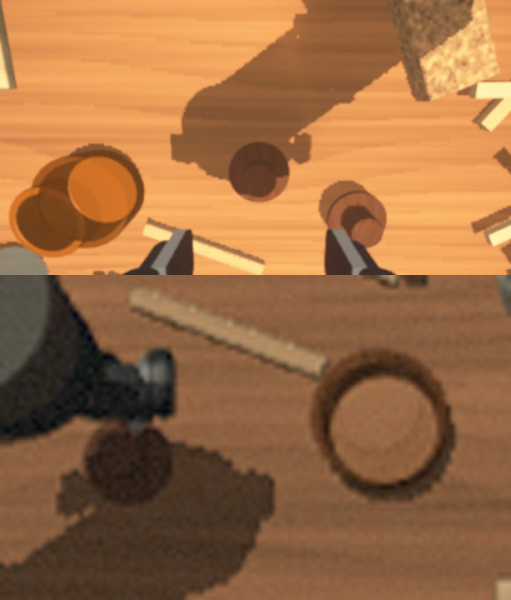

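```bash
python3 - <<'E'
from h import *
import pickle
g,t,c=pickle.load(open("v.pkl","rb"))
print("flange",world(g,[(259,171)],36).round(1),"rim",world(g,[(49,220.5)],95).round(1),"base",world(g,[(103,190)],3).round(1))
print("top flask z60,95,3",[world(t,[(219.8,166)],z)[0,:2].round(1) for z in(60,95,3)])
f=world(t,[((129/4.65)-55+c[0],((463-275)/4.65)-35+c[1])],36);print("top flange",f.round(1))
th=np.linspace(0,2*np.pi,40)
def ring(g,p,r,z): q=pix(g,np.c_[p[0]+r*np.cos(th),p[1]+r*np.sin(th),0*th+z]);return q.min(0).round(1),q.max(0).round(1)
P=world(g,[(49,220.5)],95)[0]
for n,r,z in(("rimout",28,95),("bore",22,95),("body",42,5)):
  print(n,ring(g,P,r,z),[((q-c+[55,35])*4.65+[0,275]).round() for q in ring(t,P,r,z)])
E
```

```text
flange [[647.1 275.6  36. ]] rim [[671. 123.  95.]] base [[674.3 119.8   3. ]]
top flask z60,95,3 [array([666.2, 114.5]), array([659.7, 112. ]), array([677. , 118.6])]
top flange [[647.  271.9  36. ]]
rimout (array([  9.7, 183.4]), array([ 87.9, 255.5])) [array([319., 358.]), array([414., 452.])]
bore (array([ 18.2, 191.5]), array([ 79.6, 248.2])) [array([329., 368.]), array([404., 441.])]
body (array([ 62. , 145.2]), array([147.4, 226.9])) [array([311., 367.]), array([445., 499.])]
```

```bash
python3 - <<'E'
from h import *
import pickle
g,t,c=pickle.load(open("v.pkl","rb"))
def blob(im,u,v,r,thr):
    a=im[v-r:v+r,u-r:u+r].astype(int);m=((a[:,:,0]<thr)).astype(np.uint8)
    n,l,s,ce=cv2.connectedComponentsWithStats(m);k=1+np.argmax(s[1:,4]);m=(l==k).astype(np.uint8)
    m=cv2.morphologyEx(m,cv2.MORPH_OPEN,np.ones((9,9),np.uint8))
    cs=max(cv2.findContours(m,0,1)[0],key=cv2.contourArea);e=cv2.fitEllipse(cv2.convexHull(cs))
    return (e[0][0]+u-r,e[0][1]+v-r),e[1],e[2],s[k]
im=g["color"]
print(im[171,225:295:4].tolist())
for th in(105,115,125):
    e=blob(im,259,171,40,th);print(th,e,world(g,[e[0]],33).round(1))
q=cv2.imread("pics/c1.png")[:,:,::-1];print(q[178,240:370:8].tolist())
T=get_image("top")
for th in(70,80):
    e=blob(q,303,180,60,th);p=np.array(e[0])/4+[90,130];print(th,e,[world(T,[p],z)[0].round(1) for z in(33,40)])
E
```

```text
[[142, 91, 56], [108, 69, 42], [94, 56, 39], [99, 62, 43], [101, 66, 43], [92, 58, 43], [98, 61, 39], [94, 58, 39], [102, 62, 42], [99, 62, 42], [98, 60, 39], [96, 61, 39], [87, 56, 39], [94, 58, 36], [98, 61, 37], [95, 60, 37], [167, 104, 61], [244, 169, 94]]
105 ((257.9950866699219, 168.40513229370117), (51.833988189697266, 58.43516540527344), 75.29502868652344, array([  11,   11,   59,   54, 2313], dtype=int32)) [[645.4 274.7  33. ]]
115 ((257.6804542541504, 169.10125350952148), (53.81786346435547, 59.71532440185547), 65.1319580078125, array([  10,   11,   60,   55, 2426], dtype=int32)) [[646.1 274.4  33. ]]
125 ((257.5062599182129, 168.64003372192383), (54.07184982299805, 60.446754455566406), 65.0795669555664, array([  10,   10,   60,   56, 2491], dtype=int32)) [[645.7 274.3  33. ]]
[[139, 95, 64], [137, 94, 65], [134, 93, 62], [87, 59, 41], [77, 50, 38], [83, 57, 43], [83, 53, 34], [88, 56, 40], [70, 45, 34], [36, 23, 15], [72, 51, 41], [88, 58, 43], [70, 48, 33], [55, 40, 23], [132, 88, 59], [129, 90, 60], [132, 92, 62]]
70 ((305.13893127441406, 181.8369369506836), (26.843387603759766, 38.12112045288086), 35.32005310058594, array([ 38,  35,  40,  44, 700], dtype=int32)) [array([644.5, 268.1,  33. ]), array([643.3, 266.8,  40. ])]
80 ((323.92350006103516, 194.88045501708984), (35.747764587402344, 63.52302169799805), 39.539794921875, array([  38,   32,   67,   69, 1182], dtype=int32)) [array([635.1, 254.6,  33. ]), array([633.9, 253.4,  40. ])]
```

```bash
python3 - <<'E'
from h import *
plan((647,273,125),90,2)
E
```

```text
at [650.1 274.6 177.9] n 2 dp [ -3.1  -1.6 -52.9]
[-0.0008, 0.0264, 0.0017, 0.0031, 0.0006, -0.0003]
[-0.0008, 0.0264, 0.0017, 0.0031, 0.0006, -0.0003]
```

Call:
play_rows([
  [-0.001,0.026,0.002,0.003,0,0,0.06],
  [-0.001,0.026,0.002,0.003,0,0,0.06],
  [0,0,0,0,0,0,0.06],
  [0,0,0,0,0,0,0.06],
])

```text
clock: 20.8
position: [647.3, 269.4, 129.9]
ee_rot: [0.501, 0.502, -0.497, -0.5]
contact_force: [0.3, -0.1, 0.6]
gripper_width: 60.2
```

```bash
python3 - <<'E'
from h import *
get_image("wrist");g=get_image("wrist");st()
im=g["color"];p=pix(g,[[647,273,36],[647,273,66]]);print(p)
u,v=p[0].round().astype(int)
hsv=cv2.cvtColor(im,cv2.COLOR_RGB2GRAY)
for row in range(v-50,v+61,8): print(row,hsv[row,u-56:u+57:6].tolist())
cv2.imwrite("pics/w12.png",im[:,:,::-1])
E
```

```text
t20.9 pos [647.3 269.8 130. ] jaw 89.9 y [ 0.006  0.003 -1.   ] F [0.54 0.89 0.11] T [-0.05  -0.039  0.052] g 60.1
[[263.64540981 188.28865922]
 [264.45819928 200.62295515]]
138 [104, 102, 100, 102, 99, 100, 99, 100, 101, 102, 97, 99, 97, 97, 101, 103, 99, 114, 170]
146 [103, 100, 104, 101, 105, 101, 105, 102, 104, 99, 104, 105, 104, 104, 103, 112, 106, 113, 109]
154 [107, 104, 101, 99, 103, 95, 100, 99, 104, 89, 80, 95, 103, 106, 105, 115, 104, 107, 110]
162 [106, 106, 100, 103, 102, 102, 85, 66, 70, 68, 66, 70, 69, 69, 104, 106, 105, 108, 111]
170 [112, 109, 111, 111, 110, 76, 68, 66, 71, 66, 64, 69, 71, 66, 71, 100, 109, 106, 108]
178 [111, 112, 108, 109, 105, 70, 70, 67, 66, 64, 63, 68, 68, 62, 69, 70, 185, 152, 188]
186 [111, 107, 106, 107, 82, 70, 70, 69, 63, 69, 72, 72, 65, 70, 76, 74, 183, 190, 192]
194 [149, 130, 109, 109, 79, 70, 73, 65, 75, 69, 72, 71, 73, 69, 116, 109, 185, 187, 187]
202 [189, 188, 186, 187, 183, 71, 75, 77, 74, 76, 74, 66, 73, 68, 122, 118, 183, 179, 178]
210 [191, 188, 188, 186, 187, 140, 75, 76, 81, 75, 76, 75, 75, 82, 118, 194, 197, 195, 197]
218 [198, 198, 196, 195, 197, 198, 194, 124, 102, 79, 73, 79, 116, 129, 193, 191, 191, 191, 189]
226 [189, 197, 197, 197, 195, 198, 195, 194, 195, 196, 195, 195, 198, 198, 199, 199, 200, 200, 200]
234 [197, 197, 198, 198, 199, 197, 198, 198, 196, 197, 197, 197, 194, 196, 197, 197, 196, 195, 196]
242 [191, 190, 191, 192, 190, 190, 189, 187, 192, 189, 191, 189, 188, 191, 190, 188, 191, 191, 189]
```

```bash
python3 - <<'E'
from h import *
plan((647,274.5,38),90,3)
E
```

```text
at [647.3 269.8 130. ] n 3 dp [ -0.3   4.7 -92. ]
[0.0015, 0.0307, 0.0003, 0.0021, -0.0007, 0.001]
[0.0015, 0.0307, 0.0002, 0.0021, -0.0007, 0.001]
[0.0015, 0.0307, 0.0002, 0.0021, -0.0007, 0.001]
```

Call:
play_rows([
  [0.002,0.03,0,0.002,-0.001,0.001,0.06],
  [0.002,0.03,0,0.002,-0.001,0.001,0.06],
  [0.001,0.026,0,0.002,-0.001,0.001,0.06],
  [0,0,0,0,0,0,0.06],
  [0,0,0,0,0,0,0.06],
])

```text
clock: 21.4
position: [653.7, 277.8, 52.4]
ee_rot: [0.501, 0.507, -0.494, -0.498]
contact_force: [0.2, 0.5, 0.5]
gripper_width: 59.7
```

```bash
python3 - <<'E'
from h import *
st();plan((647,274.5,39),90,1)
E
```

```text
t21.4 pos [653.7 277.8  52.4] jaw 90.1 y [ 0.016  0.009 -1.   ] F [0.19 0.5  0.53] T [ 0.026 -0.008  0.008] g 59.7
at [653.7 277.8  52.4] n 1 dp [ -6.7  -3.3 -13.4]
[-0.0034, 0.0132, 0.0069, 0.0162, 0.0018, 0.0085]
```

Call:
play_rows([
  [-0.003,0.005,0.007,0.016,0,0.008,0.06],
  [0,0,0,0,0,0,0.06],
  [0,0,0,0,0,0,0.06],
])

```text
clock: 21.7
position: [648.4, 275.8, 52.1]
ee_rot: [0.5, 0.503, -0.498, -0.499]
contact_force: [0.2, 0.7, -0.3]
gripper_width: 60.0
```

```bash
python3 - <<'E'
from h import *
st();plan((647,274.5,39),90,1)
E
```

```text
t21.7 pos [648.4 275.8  52.1] jaw 90.1 y [ 0.006  0.004 -1.   ] F [ 0.17  0.71 -0.33] T [-0.009  0.05   0.04 ] g 60.0
at [648.4 275.8  52.1] n 1 dp [ -1.4  -1.3 -13.1]
[-0.0013, 0.0131, 0.0015, 0.0056, 0.0023, 0.0038]
```

Call:
play_rows([
  [-0.001,0.013,0.001,0.006,0.002,0.004,0.06],
  [0,0,0,0,0,0,0.06],
  [0,0,0,0,0,0,0.06],
])

```text
clock: 22.0
position: [648.2, 275.1, 39.9]
ee_rot: [0.5, 0.501, -0.499, -0.5]
contact_force: [0.7, -0.8, 0.5]
gripper_width: 60.0
```

```bash
python3 - <<'E'
from h import *
st();plan((647,274.5,39),90,1)
E
```

```text
t22.0 pos [648.2 275.1  39.9] jaw 90.0 y [ 0.002  0.001 -1.   ] F [ 0.65 -0.78  0.46] T [0.034 0.003 0.052] g 60.0
at [648.2 275.1  39.9] n 1 dp [-1.2 -0.6 -0.9]
[-0.0006, 0.0009, 0.0012, 0.0018, 0.0002, 0.0011]
```

Call:
play_rows([
  [0,0,0.001,0,0,0,0.035],
  [0,0,0,0,0,0,0.0],
  [0,0,0,0,0,0,0],
  [0,0,0,0,0,0,0],
  [0,0,0,0,0,0,0],
  [0,0,0,0,0,0,0],
])

```text
clock: 22.6
position: [647.1, 275.2, 39.8]
ee_rot: [0.5, 0.501, -0.499, -0.5]
contact_force: [0.8, 0.0, -0.3]
gripper_width: 26.4
```

Call:
play_rows([
  [0,-0.02,0,0,0,0,0],
  [0,-0.03,0,0,0,0,0],
  [0,-0.03,0,0,0,0,0],
  [0,-0.03,0,0,0,0,0],
  [0,-0.01,0,0,0,0,0],
  [0,0,0,0,0,0,0],
])

```text
clock: 23.2
position: [645.3, 274.0, 160.3]
ee_rot: [-0.5, -0.498, 0.502, 0.501]
contact_force: [-0.2, -0.1, -1.0]
gripper_width: 26.6
```

```bash
python3 - <<'E'
from h import *
st();plan((672,150,165),90,3)
E
```

```text
t23.2 pos [645.3 274.  160.3] jaw 90.0 y [-0.005 -0.002 -1.   ] F [-0.22 -0.13 -1.04] T [ 0.118 -0.059 -0.003] g 26.6
at [645.3 274.  160.3] n 3 dp [  26.7 -124.     4.7]
[-0.0413, -0.0015, -0.0089, -0.0017, -0.0003, -0.0008]
[-0.0413, -0.0015, -0.0089, -0.0017, -0.0003, -0.0008]
[-0.0413, -0.0015, -0.0089, -0.0017, -0.0003, -0.0008]
```

Call:
play_rows([
  [-0.03,-0.003,-0.012,-0.002,0,0,0],
  [-0.03,-0.003,-0.012,-0.002,0,0,0],
  [0,0,0,0,0,0,0],
  [0,0,0,0,0,0,0],
])

```text
clock: 23.6
position: [666.8, 212.5, 159.1]
ee_rot: [-0.499, -0.496, 0.504, 0.501]
contact_force: [0.2, 0.3, -0.5]
gripper_width: 26.3
```

```bash
python3 - <<'E'
from h import *
import pickle
get_image("wrist");G={n:get_image(n) for n in("wrist","top","scene")};st()
pickle.dump(G,open("v2.pkl","wb"))
F=np.array([672,121,50])
th=np.linspace(0,2*np.pi,60)
tiles=[];
for n,k,h in(("wrist",2,75),("top",6,30),("scene",5,40)):
    g=G[n];c=pix(g,[F])[0].round().astype(int);c[0]=max(c[0],h)
    im=g["color"][max(c[1]-h,0):c[1]+h,c[0]-h:c[0]+h,::-1];im=cv2.resize(im,(390,390),interpolation=2)
    s=390/2/h
    for r,z,col in((28,95,(0,255,0)),(42,2,(255,255,0))):
        q=(pix(g,np.c_[672+r*np.cos(th),121+r*np.sin(th),0*th+z])-c+h)*s
        cv2.polylines(im,[q.round().astype(np.int32)],True,col,1)
    tiles.append(im);print(n,c,h,s)
cv2.imwrite("pics/tri.png",cv2.resize(np.hstack(tiles[:2]),(800,400)))
cv2.imwrite("pics/tri.png",np.vstack([np.hstack(tiles[:2]),np.hstack([tiles[2],0*tiles[2]])])[:600,:780] if 0 else cv2.resize(np.hstack(tiles),(798,266)))
E
```

```text
t23.8 pos [667.  213.8 160.3] jaw 90.1 y [-0.009 -0.005 -1.   ] F [0.28 0.31 0.06] T [ 0.05   0.023 -0.009] g 26.3
wrist [145 192] 75 2.6
top [218 165] 30 6.5
scene [294 209] 40 4.875
```

View pics/tri.png

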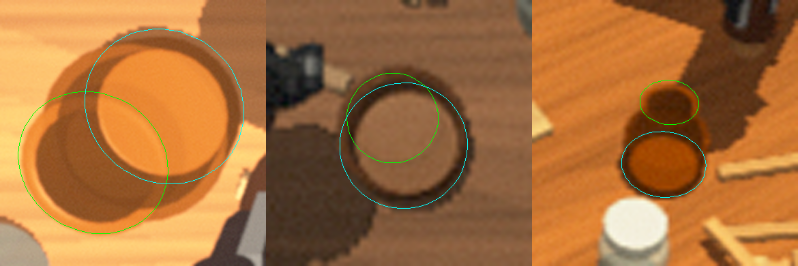

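```bash
python3 - <<'E'
from h import *
plan((672,121.5,160),90,4)
E
```

```text
at [667.  213.8 160.3] n 4 dp [  5.  -92.3  -0.3]
[-0.0231, 0.0002, -0.0012, -0.0022, 0.0005, -0.0012]
[-0.0231, 0.0002, -0.0012, -0.0022, 0.0005, -0.0012]
[-0.0231, 0.0001, -0.0012, -0.0022, 0.0005, -0.0012]
[-0.0231, 0.0001, -0.0012, -0.0022, 0.0005, -0.0012]
```

Call:
play_rows([
  [-0.023,0,-0.001,-0.002,0,-0.001,0],
  [-0.023,0,-0.001,-0.002,0,-0.001,0],
  [-0.023,0,-0.001,-0.002,0,-0.001,0],
  [-0.022,0,-0.001,-0.002,0,-0.001,0],
  [0,0,0,0,0,0,0],
  [0,0,0,0,0,0,0],
])

```text
clock: 24.4
position: [670.0, 121.7, 159.8]
ee_rot: [-0.498, -0.502, 0.502, 0.498]
contact_force: [-0.7, 0.4, 0.0]
gripper_width: 26.3
```

```bash
python3 - <<'E'
from h import *
get_image("scene");st();plan((672,121.5,148),90,1)
E
```

```text
t24.4 pos [670.  121.8 159.8] jaw 90.5 y [-0.001 -0.001 -1.   ] F [ 0.42 -0.54 -0.32] T [-0.037  0.012  0.011] g 26.2
at [670.  121.8 159.8] n 1 dp [  2.   -0.3 -11.8]
[-0.0003, 0.0118, -0.002, -0.0013, 0.0084, -0.0008]
```

Call:
play_rows([
  [0,0.01,-0.002,-0.001,0.008,-0.001,0],
  [0,0.008,0,0,0,0,0],
  [0,0,0,0,0,0,0],
  [0,0,0,0,0,0,0],
])

```text
clock: 24.85
position: [671.7, 124.4, 139.3]
ee_rot: [-0.499, -0.501, 0.501, 0.5]
contact_force: [-0.2, 0.1, -0.1]
gripper_width: 26.5
```

```bash
python3 - <<'E'
from h import *
st();plan((672,121.5,130),90,1)
E
```

```text
t24.9 pos [671.7 124.4 139.3] jaw 90.2 y [-0.001  0.    -1.   ] F [-0.19  0.08 -0.05] T [ 0.034 -0.009 -0.042] g 26.5
at [671.7 124.4 139.3] n 1 dp [ 0.3 -2.9 -9.3]
[-0.0029, 0.0093, -0.0003, -0.0012, 0.0029, 0.0003]
```

Call:
play_rows([
  [-0.003,0,0,-0.001,0.003,0,0],
  [0,0,0,0,0,0,0],
  [0,0.008,0,0,0,0,0],
  [0,0.005,0,0,0,0,0],
  [0,0,0,0,0,0,0],
])

```text
clock: 25.35
position: [671.7, 121.7, 125.3]
ee_rot: [0.5, 0.5, -0.5, -0.5]
contact_force: [1.1, -0.1, 0.2]
gripper_width: 26.1
```

```bash
python3 - <<'E'
from h import *
st();plan((672,121.5,115),90,1)
E
```

```text
t25.4 pos [671.7 121.7 125.3] jaw 90.0 y [ 0.  0. -1.] F [ 1.1  -0.08  0.17] T [ 0.026 -0.011  0.041] g 26.1
at [671.7 121.7 125.3] n 1 dp [  0.3  -0.2 -10.3]
[-0.0002, 0.0103, -0.0003, 0.0002, 0.0004, 0.0004]
```

Foot is ~10 mm inside the neck with no side force. Continue down.

Call:
play_rows([
  [0,0.006,0,0,0,0,0],
  [0,0.006,0,0,0,0,0],
  [0,0,0,0,0,0,0],
])

```text
clock: 25.65
position: [671.6, 121.6, 112.0]
ee_rot: [0.5, 0.5, -0.5, -0.5]
contact_force: [0.6, 1.6, -0.7]
gripper_width: 26.6
```

```bash
python3 - <<'E'
from h import *
st();plan((672,121.5,105),90,1)
E
```

```text
t25.6 pos [671.6 121.6 112. ] jaw 90.0 y [-0.  0. -1.] F [ 0.62  1.57 -0.68] T [-0.03  -0.002 -0.054] g 26.6
at [671.6 121.6 112. ] n 1 dp [ 0.4 -0.1 -7. ]
[-0.0001, 0.007, -0.0004, -0.0002, 0.0003, 0.0003]
```

Call:
play_rows([
  [0,0.005,0,0,0,0,0],
  [0,0.003,0,0,0,0,0],
  [0,0,0,0,0,0,0],
])

```text
clock: 25.95
position: [672.1, 121.6, 104.8]
ee_rot: [0.5, 0.5, -0.5, -0.499]
contact_force: [-0.4, 0.3, -0.3]
gripper_width: 26.2
```

Call:
play_rows([
  [0,0.003,0,0,0,0,0],
  [0,0.003,0,0,0,0,0],
])

```text
clock: 26.15
position: [672.9, 121.5, 104.7]
ee_rot: [0.501, 0.501, -0.5, -0.498]
contact_force: [-5.4, 0.9, 12.3]
gripper_width: 26.3
```

```bash
python3 - <<'E'
from h import *
st()
E
```

```text
t26.1 pos [672.9 121.5 104.7] jaw 90.2 y [ 0.004 -0.002 -1.   ] F [-5.43  0.93 12.32] T [-0.067  1.801 -0.146] g 26.3
```

Call:
play_rows([
  [0,0,0,0,0,0,0.04],
  [0,0,0,0,0,0,0.06],
  [0,0,0,0,0,0,0.06],
  [0,-0.02,0,0,0,0,0.06],
  [0,-0.04,0,0,0,0,0.06],
  [0,-0.045,0,0,0,0,0.06],
  [-0.04,-0.03,0.02,0,0,0,0.06],
  [0.04,0,0.04,0,0,0,0.06],
  [0.04,0,0.04,0,0,0,0.06],
  [0.04,0,0.04,0,0,0,0.06],
])

```text
clock: 27.15
position: [544.6, 189.2, 236.9]
ee_rot: [0.505, 0.496, -0.497, -0.502]
contact_force: [0.8, 1.6, 1.2]
gripper_width: 59.9
```

```bash
python3 - <<'E'
from h import *
st();plan((400,320,250),90,6)
E
```

```text
t27.1 pos [544.6 189.2 236.9] jaw 89.2 y [ 0.002 -0.004 -1.   ] F [0.79 1.63 1.15] T [ 0.117 -0.075 -0.034] g 59.9
at [544.6 189.2 236.9] n 6 dp [-144.6  130.8   13.1]
[0.0214, -0.0023, 0.0244, 0.0003, -0.0024, -0.0006]
[0.0215, -0.0023, 0.0244, 0.0003, -0.0024, -0.0006]
[0.0216, -0.0023, 0.0243, 0.0003, -0.0024, -0.0006]
[0.0216, -0.0022, 0.0243, 0.0003, -0.0024, -0.0006]
[0.0217, -0.0022, 0.0242, 0.0003, -0.0024, -0.0006]
[0.0217, -0.0022, 0.0242, 0.0003, -0.0024, -0.0006]
```

Call:
play_rows([
  [0.022,-0.002,0.024,0,0,0,0.06],
  [0.022,-0.002,0.024,0,0,0,0.06],
  [0.022,-0.002,0.024,0,0,0,0.06],
  [0.022,-0.002,0.024,0,0,0,0.06],
  [0.022,-0.002,0.024,0,0,0,0.06],
  [0.022,-0.002,0.024,0,0,0,0.06],
  [0,0,0,0,0,0,0.06],
  [0,0,0,0,0,0,0.06],
])

```text
clock: 27.95
position: [392.1, 330.7, 247.3]
ee_rot: [0.503, 0.497, -0.498, -0.501]
contact_force: [-0.5, -0.7, 0.3]
gripper_width: 60.0
```

```bash
python3 - <<'E'
from h import *
st();S=get_image("scene");T=get_image("top")
def ends(g,im,yw):
    "white caps: centroid px for each end near the expected place"
    out=[]
    for x in (431,591):
        c=pix(g,[[x,yw,71]])[0].round().astype(int);r=9
        a=im[c[1]-r:c[1]+r+1,c[0]-r:c[0]+r+1].astype(int)
        m=((a.max(2)-a.min(2))<28)&(a.max(2)>110);ys,xs=np.nonzero(m)
        q=(xs.mean()+c[0]-r,ys.mean()+c[1]-r) if len(xs) else None
        out.append((len(xs),np.round(q,1) if q else None, pix(g,[[x-10*np.sign(511-x)*0,yw,71]])[0].round(1), world(g,[q],71)[0].round(0) if q else None))
    return out
for n,g in(("top",T),("scene",S)):
    for y in(-100,1): print(n,y,ends(g,g["color"],y))
old=cv2.resize(cv2.imread("pics/s11.png"),(160,140),interpolation=cv2.INTER_AREA).astype(int)
now=S["color"][110:250,170:330,::-1].astype(int);d=np.abs(now-old).max(2)
print("leverB diff",d[70:118,22:58].mean().round(1),d[70:118,22:58].max(),"leverA end",d[82:102,68:84].mean().round(1),"vs noise",d[110:135,30:45].mean().round(1))
# vent tab: dark pixels in the top view
c=pix(T,[[455,-399,101]])[0].round().astype(int);a=T["color"][c[1]-25:c[1]+25,c[0]-14:c[0]+14].max(2)
ys,xs=np.nonzero(a<45);q=(xs.mean()+c[0]-14,ys.mean()+c[1]-25);print("tab",len(xs),world(T,[q],98).round(0))
cv2.imwrite("pics/fs.png",S["color"][:,:,::-1]);cv2.imwrite("pics/ft.png",T["color"][:,:,::-1])
# stopper/flask: dark flange
for n,g in(("top",T),("scene",S)):
    c=pix(g,[[672,121,101]])[0].round().astype(int)
    gr=g["color"][c[1]-16:c[1]+17,c[0]-16:c[0]+17].max(2);print(n,c)
    print("\n".join(" ".join("%3d"%v for v in r[::2]) for r in gr[::2]))
E
```

```text
t27.9 pos [392.1 330.7 247.3] jaw 89.5 y [ 0.001 -0.002 -1.   ] F [-0.46 -0.69  0.27] T [ 0.01  -0.006 -0.014] g 60.0
top -100 [(70, array([298.9, 250.4]), array([298.1, 250.2]), array([ 430., -102.,   71.])), (60, array([297.4, 192. ]), array([297.2, 191.9]), array([ 591., -100.,   71.]))]
top 1 [(75, array([261.3, 252.6]), array([261. , 250.4]), array([425.,   0.,  71.])), (57, array([260.9, 194.3]), array([260.6, 192. ]), array([585.,   0.,  71.]))]
scene -100 [(13, array([197.3, 185.8]), array([198.9, 184.8]), array([ 432., -107.,   71.])), (17, array([221.1, 218.5]), array([221.8, 216.4]), array([ 597., -106.,   71.]))]
scene 1 [(21, array([220.6, 168.6]), array([225.4, 173.4]), array([402.,  -2.,  71.])), (21, array([247.8, 204. ]), array([249.5, 203.4]), array([590.,  -5.,  71.]))]
leverB diff 18.3 187 leverA end 17.3 vs noise 3.9
tab 94 [[ 462. -396.   98.]]
top [216 161]
137 134 131 131 135 136 134 137 139 136 139 138 139 136 138 140 141
136 138 140 142 138 140 137 141 137 136 139 135 136 135 135 135 136
150 138 125 127 128 127 126 130 125 123 121 128 132 133 135 135 134
171
[... 1420 characters left out ...]
 186 195 200 194 192
210 218 213 210 198 119  88  57  82  77  57  96 179 198 189 187 190
210 208 206 199 153 106  54  53  52  51  55 102 118 188 185 188 189
198 194 194 191 116 115  73  42  49  46  66 108 106 187 195 194 199
190 188 189 162 109 103 107  98  67  98 112 110 113 192 196 199 200
195 196 160 107  80  67  91 112 115 106 114  98 102 191 204 201 199
206 196 120  87  81  80  83  65  64  63  62  73  81 136 199 196 194
200 168 106  89  84  88  81  79  79  83  79  77  76 118 181 198 209
188 158 102  90  89 112 135 122 101  95  76  79  78 109 183 203 203
179 135 105  99 156 160 160 159 160 152 148  93  82 114 180 209 215
192 141  82 153 160 160 159 163 157 162 159 158  85 120 187 216 213
```

```bash
python3 -c "
from bench import *
print(job_done(),read_state()['clock'])"
```

```text
the job is handed in; nothing more can be done
the job is handed in; nothing more can be done
```

I pulled the vent to about 59 mm open, set both levers balanced on posts 2 and 3, and seated the stopper in the flask. I handed the job in at about 28 s. There was no verdict to check against.

- **Vent:** after the pull, the wrist picture read 59 mm against the rail strips. The last top view read the same from the tab position.
- **Levers:** only two were present. Low trial lifts showed both balance points near mid-length, at most about 9 mm off. In the scene pictures both lay level once released. In the last top view both cap spacings matched the 160 mm expected of a level lever, and both levers were aligned with the rack.
- **Stopper:** I used the rightmost of the three look-alikes. It went in until the tool stopped at the height expected for a seated flange, pressing with about 12 N. In the last top view the flange was centred on the flask within about 1 pixel.

**Weak or disagreeing checks:**
- In the last scene view the flange read about 2 pixels low, which is roughly the scene camera's usual offset.
- The force reading did not drop when the levers touched the posts, so I judged contact from the tool height instead.
- I used all 16 picture views before the end, so the last checks were numeric. A scene comparison of the levers was inconclusive because the arm and its shadow were in the earlier frame.
- I took no final reading of the jar, but it was standing in the last pictures I viewed and the arm did not go near it after that.

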